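# Hold the grey filter before the security camera's lens

## Robot

A 6-joint arm with a two-finger parallel gripper is mounted at the origin on the work surface. World frame = base frame: x ahead of the robot, y to its left, z up, the work surface at z = 0. Lengths are in m, angles in degrees, forces in N, time in s.
With the tool pointing down it reaches from about 0.4 to 0.825 m from the base axis. Payload 7 kg.
Tool frame: the origin (TCP) lies midway between the tips of the shut fingers; the grasp point (between the pads) lies 19 mm behind it (r.grasp_offset is the distance from the TCP to the grasp point, in m); z points along the fingers, x is the direction in which the jaws open and shut, and the axes are right-handed (so a half turn about z gives the same grasp; the last joint's range is limited). The gripper opens to 88 mm and grips with 3 to 60 N. Pads are 19 mm wide; open, the fingers measure 130 mm over their backs; the gripper's body (78 mm by 193 mm) begins 47 mm behind the grasp point.
Start: joints at [85.09, 20.546, 0.682, 0, -70.136, -16.507], TCP at [0.246, 0.628, 0.199] pointing down, gripper open.
Joint ranges: [-176.03, 176.03], [-82.01, 121.73], [-58.28, 71.71], [-173.87, 95.51], [-174.79, -0.11], [-173.66, 173.66]. Speed limits (degrees/s): [136.94, 136.94, 172.46, 180, 180, 180].

## Interface

Orientations are given as [roll, pitch, yaw] about the fixed x, y, z axes, in that order (R = Rz(yaw) Ry(pitch) Rx(roll)).
In Python, from plant import r gives the robot as it stands.
- The arm moves only by the tool step_arm, never from a script. Its argument "deltas" is a list of rows, each a list of 7 numbers: the turn, a rotation vector about the tool's x, y, z in rad, then the shift along the tool's x, y, z in mm, then the opening, from -1 (shut) to 1 (fully open), so that 0 is half open. In form: [[ax, ay, az, x, y, z, grip], ...]. A call has 1 to 10 rows; each row shifts and turns the pose as measured when the row begins, along the tool's axes as they then stand; what a row does not reach is not made up. A row lasts 1/10 s, in which the tool goes at most 50 mm and 8.59 degrees, less where a joint would pass 70% of its speed; a pose out of reach is approached as far as the arm can. A call with a gripper value outside its range is refused whole. The fingers move at their own pace and stop on an object; "squeeze" is the grip in N (left out, the last holds). Time passes only in rows, so rows that do not move let the fingers close. It gives the time, the measured TCP pose, the force and the opening at its end, in the units of the state.
- r.get_state(): the state, without advancing time (a new reading comes with each control period).
- r.capture(name): name is "scene" or "top" or "wrist"; returns the picture (480x640x3 uint8, red, green, blue); there is no depth.
- r.camera_info(name): a dict with "vertical_fov" (degrees; the focal length in pixels is half the picture's height over the tangent of half this angle, whatever the lens; pixels are square), "cx", "cy" (the principal point, pixels), "view" (4x4, takes a point from world to camera coordinates). Camera axes: x right, y down, z forward; pixel columns grow to the right and rows downward; lengths in m; the calibration is good to about 2 mm. A picture is of the moment at which its call begins: read the wrist's pose just before it. camera_info takes no time and is no camera call; for the wrist camera it gives the pose at the moment of the call.
- r.close_job(): hands the job in, once; it reports no verdict.
The state is a dict: "time_s": time; "joints": joint angles; "qd": joint speeds; "joint_torque": joint torques, N m; "tcp_pos": TCP position; "eef_rot": TCP orientation; "contact_force": force on the tool from outside, world axes, zero at the start; "moment": the same for the moment, N m; "gripper_width": finger opening in m.
Only numpy, scipy, OpenCV 4.12 (cv2) and the standard library are available. Lean on these libraries where they do the work, as an engineer would, in place of code of your own. Each camera call takes 0.05 s, during which the arm holds its last target.

## Task

Get the bench camera ready for its focus check: pull the push-on cap straight off the lens and set it down in the parts tray. Then take the tall rectangular glass filter out of the grooved block by its two frosted side edges only, never touching the glass between them, and hold it a finger's width or so in front of the lens, square to it and centred so that the glass covers the whole opening, without touching the camera with it. Finish while still holding it there, and leave the other filters, the mug and the screwdriver as they are.

Things in the scene. Friction and masses are not known exactly. Their poses are not given: they have to be found in the camera images.
- camera: Grey box-type security camera on a bench stand, fixed. Origin at the table under its 130 x 90 mm foot plate; z up. The lens looks along the camera's own -x, axis level, 120 mm above the table. Housing 64 mm wide (y), x = -29 to +85 mm, 92 to 148 mm high; from it the lens barrel, 42 mm diameter, reaches to x = -82 mm, then a nose 36 mm diameter to x = -100 mm.
- lens_front (a point): Centre of the lens's front rim, on the lens axis: camera x = -100 mm, 120 mm above the table; axes as the camera's (the lens looks along -x). The glass opening is 24 mm in diameter.
- cap: Black round push-on lens cap, 43 mm diameter, 16 mm deep, 20 g. Origin on its axis at mid-depth; x is its axis, closed face at x = -8 mm. It starts on the lens nose, x along the camera's x, middle 3 mm behind the front rim, 12 mm of it over the nose. A sprung ball holds it: clicks off with a straight pull of about 5 N along the camera's -x, free after 15 mm. Pinch across its diameter from above.
- tray: Shallow open metal parts tray fixed on the table, outside 110 mm (x) x 150 mm (y) x 16 mm high, wall and floor about 4 mm. Origin under its centre at the table; z up.
- filter_block: Light grey block with three grooves, 88 mm (x) x 68 mm (y) x 26 mm high, fixed on the table. Origin under its centre. The grooves run along its y, 8 mm wide (x), 58 mm long, 22 mm deep (floor 4 mm above the table), centred at x = -34, 0 and +34 mm. One filter stands in each; which stands where changes.
- filter: The tall rectangular filter: upright plate of grey glass, 6 mm thick (x), 52 mm wide (y), 78 mm tall (z), about 60 g, standing loose in a groove with 22 mm of it below the block's top. Origin at the middle of its lower edge. Its two tall side edges (y = +-26 mm) and a 5 mm margin along each are frosted: the only places to touch. Front and back look the same.
- filter_mid (a point): Middle of the tall filter, 39 mm above its lower edge; axes as the filter's (x through the glass, y across its width, z up its height).
- filter_glass: The clear glass of the tall filter between the frosted margins: the middle 42 mm of its width over its full height, 6 mm thick. Same origin and axes as the filter. Not to be touched.
- short_filter: The short rectangular filter, 6 x 52 mm and 44 mm tall, in another groove; origin at the middle of its lower edge. To be left.
- round_filter: The round filter, 52 mm in diameter, 6 mm thick, standing in the remaining groove; origin at its lowest point. To be left.
- mug: White mug, 80 mm in diameter, 92 mm high; origin under its centre. To be left.
- screwdriver: Screwdriver, 160 mm long, lying on the table; origin under its middle. To be left.
Mind the look-alikes: they are no part of the job. Of the things like the filter_block, leave any that is yellow; of the rest the smaller one is meant.

How it is judged:
By the outcome, as a careful person would: the job done as asked, in the order asked, and still so for the second after the job is handed in, while the arm keeps its last pose, push and grip.
It also fails if it takes over 61 s, if anything falls off the work surface, if the arm or the gripper's body presses on something with over 40 N, if the wrist force passes 120 N, or if a joint passes its speed limit or range.

## Working session

There is one attempt and no reset: what is moved stays moved. The work goes in short steps, Python scripts to look and compute and a tool call to move; the robot and the scene stay as the last step left them, time stands still between calls to the robot, and variables do not carry over. Pictures are saved under pics/ and viewed, and the job is handed in when it is done.

Besides the shell and the picture viewer there is one more tool, called after ">>>" by a JSON object that holds its "api" and its "payload", one argument or row to a line. step_arm: Moves the arm, as the interface text tells. Its arguments: {"type":"object","properties":{"deltas":{"type":"array","items":{"type":"array","items":{"type":"number"}}},"squeeze":{"type":"number"}},"required":["deltas"]}

```bash
mkdir -p pics; ls; cat > h.py <<'E'
import numpy as np, cv2
from plant import r
from scipy.spatial.transform import Rotation as R
def snap(cam,fn):
    info=r.camera_info(cam); im=r.capture(cam); np.savez('pics/'+fn+'.npz',im=im,view=info['view'],f=240/np.tan(np.radians(info['vertical_fov']/2)),cx=info['cx'],cy=info['cy'])
    cv2.imwrite('pics/'+fn+'.png',im[:,:,::-1]); return im
def L(fn): return np.load('pics/'+fn+'.npz')
def ray(d,u,v):
    V=d['view']; c=np.array([(u-d['cx'])/d['f'],(v-d['cy'])/d['f'],1.]); Rm=V[:3,:3]; o=-Rm.T@V[:3,3]; w=Rm.T@c; return o,w/np.linalg.norm(w)
def onz(d,u,v,z):
    o,w=ray(d,u,v); return o+w*(z-o[2])/w[2]
def proj(d,p):
    V=d['view']; c=V[:3,:3]@np.asarray(p)+V[:3,3]; return np.array([d['f']*c[0]/c[2]+d['cx'],d['f']*c[1]/c[2]+d['cy']])
def tri(*rs):
    A=np.zeros((3,3));b=np.zeros(3)
    for o,w in rs:
        P=np.eye(3)-np.outer(w,w);A+=P;b+=P@o
    return np.linalg.solve(A,b)
def crop(fn,x0,y0,x1,y1,s,out):
    im=L(fn)['im'][y0:y1,x0:x1,::-1]; cv2.imwrite('pics/'+out+'.png',cv2.resize(im,None,fx=s,fy=s,interpolation=cv2.INTER_CUBIC))
E
python3 - <<'E'
from h import *
for c in ['scene','top','wrist']:
    snap(c,c+'0'); d=L(c+'0'); print(c,d['f'],-d['view'][:3,:3].T@d['view'][:3,3],d['view'][:3,:3].round(2).tolist())
print(r.get_state())
E
```

```text
pics
scene 496.4221421673428 [ 0.97881298 -0.36077021  0.88315665] [[0.63, 0.78, -0.01], [0.62, -0.52, -0.59], [-0.47, 0.36, -0.81]]
top 483.32464066460955 [0.3884379  0.00526977 0.96287146] [[0.0, -1.0, 0.0], [-0.98, -0.01, -0.18], [0.18, -0.0, -0.98]]
wrist 359.11559157749906 [0.31773444 0.60094726 0.38478464] [[-0.37, -0.93, 0.0], [-0.89, 0.35, 0.29], [-0.27, 0.1, -0.96]]
{'time_s': 0.15, 'joints': array([ 8.50890361e+01,  2.05817966e+01,  6.46062251e-01, -1.16614375e-02,
       -7.01350089e+01, -1.65066671e+01]), 'qd': array([-0.00736574, -0.1025215 ,  0.09930508,  0.00989685, -0.00109843,
        0.11908003]), 'joint_torque': array([-7.95427400e-05, -5.83273280e+01,  2.93290830e+01,  7.00114891e+00,
        8.77968385e-03, -1.10479623e-04]), 'tcp_pos': array([0.24638901, 0.62800674, 0.19835145]), 'eef_rot': array([-1.79990411e+02, -7.09427778e-02, -1.11421606e+02]), 'contact_force': array([ 0.11693374, -0.70815074, -0.90762616]), 'moment': array([-0.02839473, -0.00706388, -0.01087271]), 'gripper_width': 0.08793151989667673}
```

View pics/scene0.png

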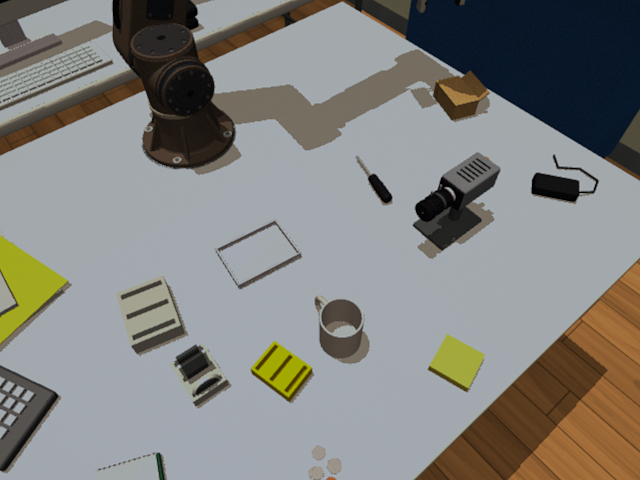

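View pics/top0.png

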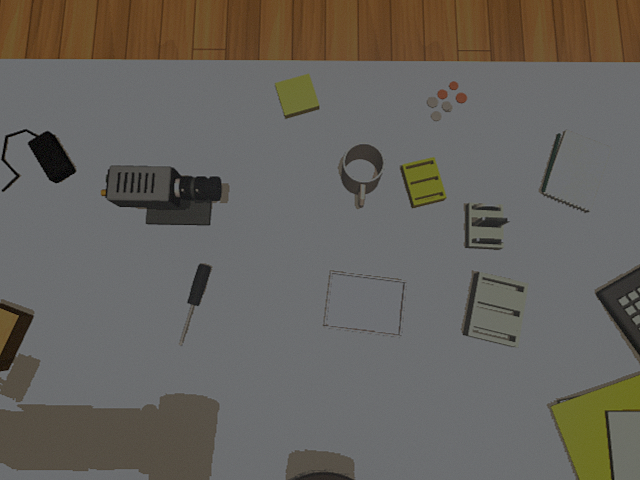

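View pics/wrist0.png

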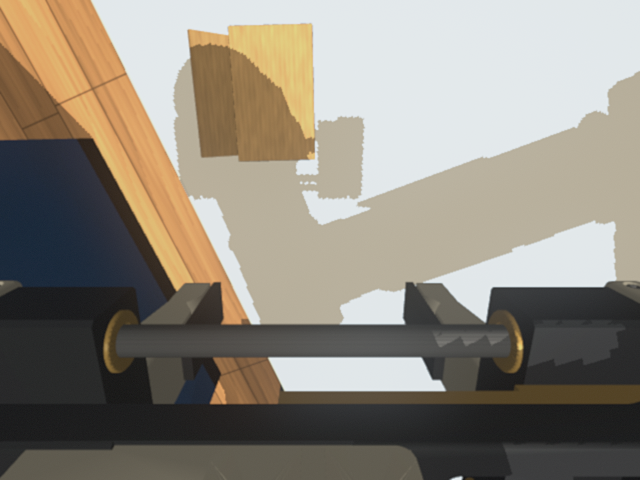

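The block could be one of three things in the top view: the large grey block (495,308), the yellow block (423,183), or the small grey block holding filters (485,227). The small grey one matches the description. I'll check it in close crops.

```bash
python3 - <<'E'
from h import *
crop('top0',440,190,540,265,8,'c1')
crop('top0',90,140,240,240,5,'c2')
crop('scene0',160,330,240,410,7,'c3')
crop('scene0',400,140,510,250,5,'c4')
E
```

```text
(no output)
```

View pics/c1.png

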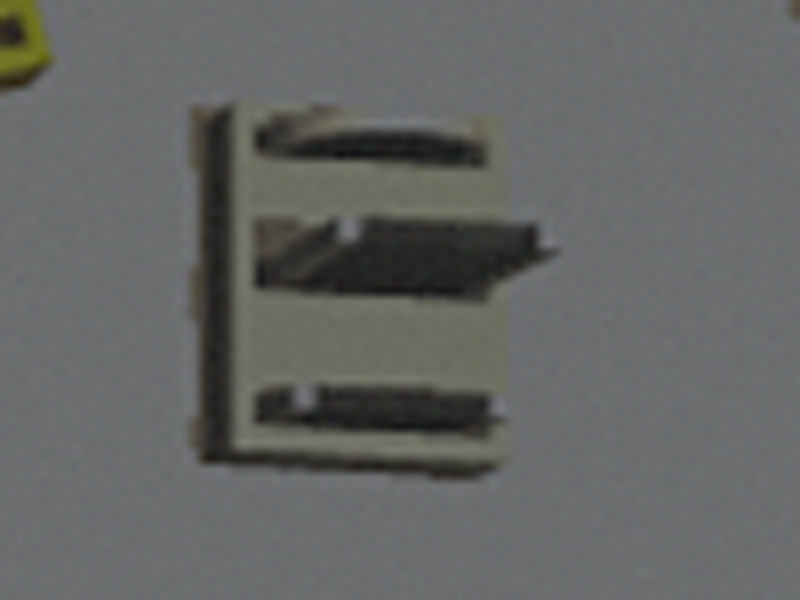

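View pics/c2.png

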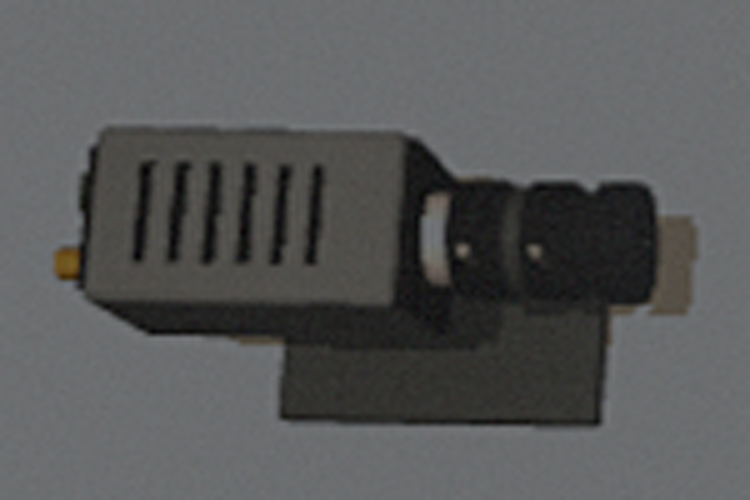

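View pics/c3.png

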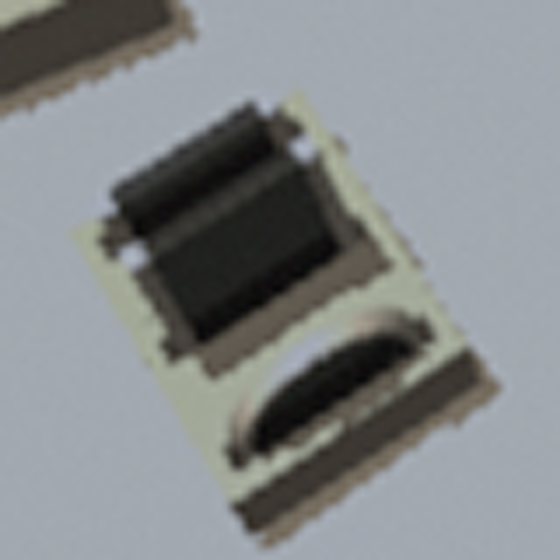

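View pics/c4.png

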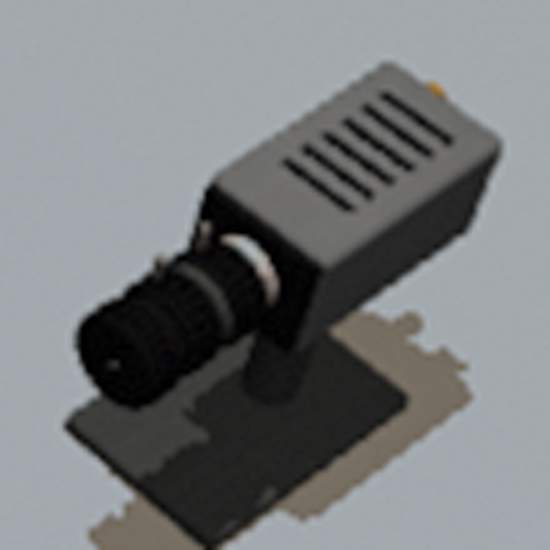

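The crops show one filter standing tall in the middle groove of the small grey block (top view ~(485,222)). The short filter is in the lower groove and the round one in the upper. The lens cap is at the right end of the camera, about (213,187).

```bash
python3 - <<'E'
from h import *
t=L('top0');s=L('scene0')
print('housing top view')
for u,v in [(105,130),(405,137),(393,303),(90,293)]: print(onz(t,90+u/5,140+v/5,.148).round(4))
print('housing scene')
for u,v in [(390,62),(500,140),(318,265),(215,185)]: print(onz(s,400+u/5,140+v/5,.148).round(4))
print('foot top'); 
for u,v in [(280,418),(602,424)]: print(onz(t,90+u/5,140+v/5,.006).round(4))
print('block top')
for u,v in [(238,105),(500,115),(235,453),(505,458)]: print(onz(t,440+u/8,190+v/8,.026).round(4))
print('block scene')
for u,v in [(295,95),(480,350),(240,505),(78,230)]: print(onz(s,160+u/7,330+v/7,.026).round(4))
print('filter top edge: top view')
for u,v in [(345,225),(540,232)]: print(onz(t,440+u/8,190+v/8,.082).round(4))
print('scene')
for u,v in [(110,190),(255,105),(148,250),(290,150)]: print(onz(s,160+u/7,330+v/7,.082).round(4))
print('cap end top'); 
for u,v in [(655,187),(655,300)]: print(onz(t,90+u/5,140+v/5,.12).round(4))
print('tray')
for u,v in [(331,271),(406,278),(400,335),(324,327)]: print(onz(t,u,v,.016).round(4))
for u,v in [(276,222),(300,254),(241,285),(216,252)]: print(onz(s,u,v,.016).round(4))
print('tray/mug/sd', onz(t,362,160,.092))
E
```

```text
housing top view
[0.6577 0.3759 0.148 ]
[0.6558 0.2704 0.148 ]
[0.5957 0.2708 0.148 ]
[0.5987 0.376  0.148 ]
housing scene
[0.599 0.381 0.148]
[0.6571 0.3799 0.148 ]
[0.6547 0.2709 0.148 ]
[0.5999 0.2722 0.148 ]
foot top
[0.5838 0.3596 0.006 ]
[0.582  0.2297 0.006 ]
block top
[ 0.625  -0.2904  0.026 ]
[ 0.6228 -0.3557  0.026 ]
[ 0.5371 -0.2852  0.026 ]
[ 0.5362 -0.3515  0.026 ]
block scene
[ 0.5378 -0.2833  0.026 ]
[ 0.6277 -0.2838  0.026 ]
[ 0.623  -0.3516  0.026 ]
[ 0.5343 -0.347   0.026 ]
filter top edge: top view
[ 0.5822 -0.2963  0.082 ]
[ 0.5808 -0.3417  0.082 ]
scene
[ 0.5592 -0.3366  0.082 ]
[ 0.5626 -0.2975  0.082 ]
[ 0.5786 -0.3373  0.082 ]
[ 0.5783 -0.297   0.082 ]
cap end top
[0.6466 0.1879 0.12  ]
[0.6045 0.1861 0.12  ]
tray
[ 0.4887 -0.0137  0.016 ]
[ 0.4757 -0.1607  0.016 ]
[ 0.3663 -0.1463  0.016 ]
[ 0.3807 -0.0004  0.016 ]
[ 0.3872 -0.001   0.016 ]
[ 0.4894 -0.0134  0.016 ]
[ 0.4729 -0.1534  0.016 ]
[ 0.3708 -0.1483  0.016 ]
tray/mug/sd [ 0.69090649 -0.07030308  0.092     ]
```

```bash
cat >> h.py <<'E'
def plan(pos,rpy,n,grip=1.0,start=None,dec=0):
    s=r.get_state(); p0=np.array(s['tcp_pos']); R0=R.from_euler('xyz',s['eef_rot'],degrees=True)
    R1=R.from_euler('xyz',rpy,degrees=True); p1=np.array(pos)
    rv=(R0.inv()*R1).as_rotvec(); out=[]
    Rc=R0
    for k in range(n):
        sh=Rc.inv().apply((p1-p0)/n)*1000
        out.append([float(x) for x in (rv/n).round(3)]+[float(x) for x in sh.round(1)]+[grip]); Rc=Rc*R.from_rotvec(rv/n)
    print('rows',n,'step mm',np.linalg.norm(p1-p0)*1000/n,'deg',np.degrees(np.linalg.norm(rv))/n)
    for a in range(0,n,10): print(out[a:a+10])
def st():
    s=r.get_state(); print(round(s['time_s'],2),s['tcp_pos'].round(4),s['eef_rot'].round(2),s['contact_force'].round(1),round(s['gripper_width'],4))
E
python3 - <<'E'
from h import *
plan([.626,.19,.25],[180,0,-181.1],14)
E
```

```text
rows 14 step mm 41.56516770855883 deg 4.977030840164941
[[-0.0, -0.0, 0.087, 19.2, -36.7, -3.7, 1.0], [-0.0, -0.0, 0.087, 16.0, -38.2, -3.7, 1.0], [-0.0, -0.0, 0.087, 12.6, -39.4, -3.7, 1.0], [-0.0, -0.0, 0.087, 9.1, -40.4, -3.7, 1.0], [-0.0, -0.0, 0.087, 5.6, -41.0, -3.7, 1.0], [-0.0, -0.0, 0.087, 2.0, -41.4, -3.7, 1.0], [-0.0, -0.0, 0.087, -1.6, -41.4, -3.7, 1.0], [-0.0, -0.0, 0.087, -5.2, -41.1, -3.7, 1.0], [-0.0, -0.0, 0.087, -8.7, -40.5, -3.7, 1.0], [-0.0, -0.0, 0.087, -12.2, -39.6, -3.7, 1.0]]
[[-0.0, -0.0, 0.087, -15.6, -38.4, -3.7, 1.0], [-0.0, -0.0, 0.087, -18.8, -36.9, -3.7, 1.0], [-0.0, -0.0, 0.087, -22.0, -35.1, -3.7, 1.0], [-0.0, -0.0, 0.087, -24.9, -33.0, -3.7, 1.0]]
```

>>> {"api": "step_arm", "payload": {
  "deltas": [
    [0, 0, 0.087, 19, -37, -6, 1],
    [0, 0, 0.087, 16, -38, -6, 1],
    [0, 0, 0.087, 13, -39, -6, 1],
    [0, 0, 0.087, 9, -40, -6, 1],
    [0, 0, 0.087, 6, -41, -6, 1],
    [0, 0, 0.087, 2, -41, -5, 1],
    [0, 0, 0.087, -2, -41, -4, 1],
    [0, 0, 0.087, -5, -41, -4, 1],
    [0, 0, 0.087, -9, -40, -4, 1],
    [0, 0, 0.087, -12, -40, -4, 1]
  ]
}}

```text
time_s: 1.15
tcp_pos: [0.5169, 0.3035, 0.2477]
eef_rot: [-179.7, -0.3, -162.7]
contact_force: [0.2, 0.8, 0.6]
gripper_width: 0.0877
```

```bash
python3 - <<'E'
from h import *
st();plan([.626,.19,.25],[180,0,-181.1],5)
E
```

```text
1.15 [0.5169 0.3035 0.2477] [-179.66   -0.29 -162.72] [0.2 0.8 0.6] 0.0877
rows 5 step mm 31.491108047805017 deg 3.676694936876892
[[-0.001, -0.001, 0.064, -14.1, -28.2, -0.4, 1.0], [-0.001, -0.001, 0.064, -15.9, -27.2, -0.4, 1.0], [-0.001, -0.001, 0.064, -17.6, -26.1, -0.4, 1.0], [-0.001, -0.001, 0.064, -19.2, -24.9, -0.4, 1.0], [-0.001, -0.001, 0.064, -20.8, -23.7, -0.4, 1.0]]
```

>>> {"api": "step_arm", "payload": {
  "deltas": [
    [0, 0, 0.064, -14, -28, 0, 1],
    [0, 0, 0.064, -16, -27, 0, 1],
    [0, 0, 0.064, -18, -26, 0, 1],
    [0, 0, 0.064, -19, -25, 0, 1],
    [0, 0, 0.064, -21, -24, 0, 1],
    [0, 0, 0, 0, 0, 0, 1]
  ]
}}

```text
time_s: 1.75
tcp_pos: [0.6313, 0.1793, 0.2473]
eef_rot: [-179.5, -0.2, 177.7]
contact_force: [0.4, 0.4, 0.7]
gripper_width: 0.0876
```

```bash
python3 - <<'E'
from h import *
st();snap('wrist','w1');st()
E
```

```text
1.75 [0.6313 0.1793 0.2473] [-179.53   -0.25  177.69] [0.4 0.4 0.7] 0.0876
1.8 [0.6304 0.1803 0.2473] [-179.54   -0.27  177.81] [-0.5 -0.1 -0.4] 0.0878
```

View pics/w1.png

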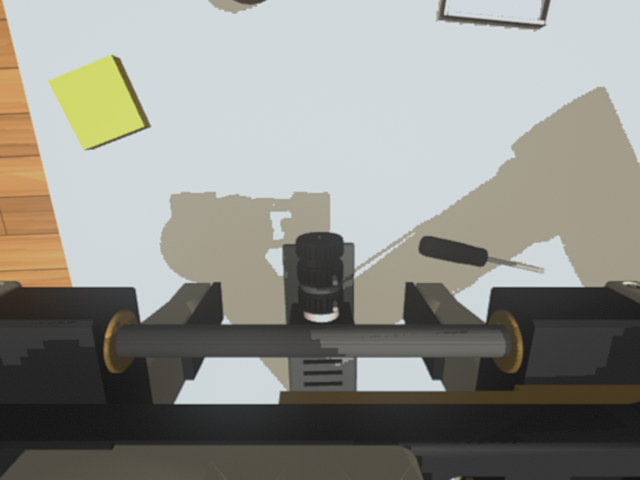

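```bash
python3 - <<'E'
from h import *
snap('wrist','w2');st();crop('w2',270,210,370,400,4,'c5')
E
```

```text
1.85 [0.6298 0.1813 0.2475] [-179.56   -0.26  177.92] [-0.5  0.7  0.2] 0.0877
```

View pics/c5.png

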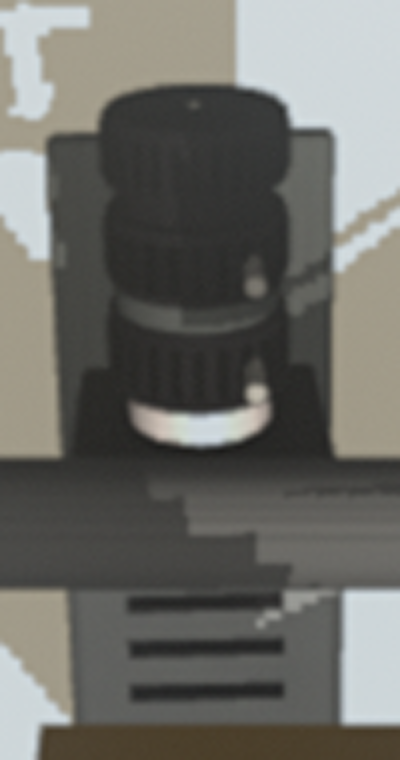

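```bash
python3 - <<'E'
from h import *
d=L('w2'); t=L('top0'); s=L('scene0')
P=lambda u,v,z:onz(d,270+u/4,210+v/4,z).round(4)
print('cap sides z.12',P(100,140,.12),P(290,140,.12)); print('cap top at face',P(195,90,.1415),'cap/back top',P(195,190,.1415))
print('housing',P(70,650,.148),P(341,650,.148))
print('foot',P(48,135,.006),P(333,130,.006), P(48,135,.01),P(333,130,.01))
# dot face tri: wrist & scene (113,365)/5
print(tri(ray(d,318.75,236),ray(s,400+113/5,140+365/5)))
E
```

```text
cap sides z.12 [0.6463 0.2003 0.12  ] [0.6029 0.202  0.12  ]
cap top at face [0.6244 0.1836 0.1415] cap/back top [0.6252 0.2059 0.1415]
housing [0.6581 0.3152 0.148 ] [0.5951 0.3178 0.148 ]
foot [0.6691 0.2324 0.006 ] [0.5804 0.2343 0.006 ] [0.6687 0.2313 0.01  ] [0.5809 0.2331 0.01  ]
[0.62458316 0.19340388 0.11839823]
```

```bash
python3 - <<'E'
from h import *
plan([.6245,.20,.101],[180,0,178.9],8)
E
```

```text
rows 8 step mm 18.474007445653776 deg 0.13813430175713734
[[-0.001, -0.001, -0.002, 0.7, 2.5, 18.3, 1.0], [-0.001, -0.001, -0.002, 0.7, 2.4, 18.3, 1.0], [-0.001, -0.001, -0.002, 0.7, 2.4, 18.3, 1.0], [-0.001, -0.001, -0.002, 0.7, 2.4, 18.3, 1.0], [-0.001, -0.001, -0.002, 0.7, 2.4, 18.3, 1.0], [-0.001, -0.001, -0.002, 0.7, 2.4, 18.3, 1.0], [-0.001, -0.001, -0.002, 0.7, 2.4, 18.3, 1.0], [-0.001, -0.001, -0.002, 0.7, 2.3, 18.3, 1.0]]
```

>>> {"api": "step_arm", "payload": {
  "deltas": [
    [-0.002, -0.002, -0.003, 1, 5, 5, 1],
    [-0.002, -0.002, -0.003, 1, 5, 10, 1],
    [-0.002, -0.002, -0.003, 1, 4, 18, 1],
    [0, 0, -0.003, 1, 3, 18, 1],
    [0, 0, 0, 0, 1, 18, 1],
    [0, 0, 0, 0, 0, 18, 1],
    [0, 0, 0, 0, 0, 18, 1],
    [0, 0, 0, 0, 0, 15, 1],
    [0, 0, 0, 0, 0, 8, 1],
    [0, 0, 0, 0, 0, 0, 1]
  ]
}}

```text
time_s: 2.85
tcp_pos: [0.6181, 0.211, 0.1102]
eef_rot: [179.9, 0.0, 179.7]
contact_force: [0.4, 1.0, 0.0]
gripper_width: 0.0877
```

```bash
python3 - <<'E'
from h import *
st();plan([.6245,.20,.101],[180,0,178.9],2);snap('wrist','w3')
E
```

```text
2.85 [0.6181 0.211  0.1102] [1.7994e+02 4.0000e-02 1.7965e+02] [0.4 1.  0. ] 0.0877
rows 2 step mm 7.849855472689217 deg 0.3770475534487691
[[0.001, 0.0, 0.007, -3.3, -5.5, 4.6, 1.0], [0.001, 0.0, 0.007, -3.3, -5.5, 4.6, 1.0]]
```

View pics/w3.png

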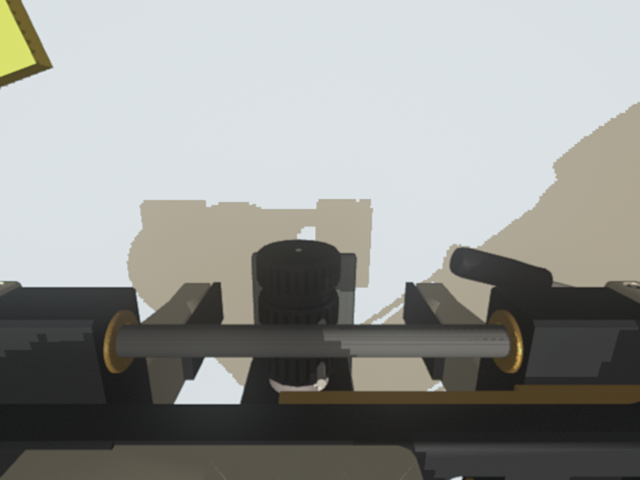

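```bash
python3 - <<'E'
from h import *
d=L('w3'); s=L('scene0')
for u,v in [(257,262),(340,262)]: print(onz(d,u,v,.12).round(4))
print(tri(ray(d,298.2,249.5),ray(s,400+113/5,140+365/5)).round(4), onz(d,298.2,249.5,.12).round(4), onz(d,298,241,.1415).round(4))
st()
E
```

```text
[0.6466 0.199  0.12  ]
[0.6032 0.1992 0.12  ]
[0.6251 0.1927 0.1194] [0.6249 0.1922 0.12  ] [0.6239 0.1812 0.1415]
2.9 [0.6184 0.2111 0.1109] [1.7992e+02 8.0000e-02 1.7965e+02] [-0.2 -0.5  0.3] 0.0879
```

>>> {"api": "step_arm", "payload": {
  "deltas": [
    [0, 0, 0.007, -3, -5, 0, 1],
    [0, 0, 0.005, -2, -4, 4, 1],
    [0, 0, 0, -1, -2, 4, 1],
    [0, 0, 0, 0, 0, 0, 1],
    [0, 0, 0, 0, 0, 0, 1]
  ]
}}

```text
time_s: 3.4
tcp_pos: [0.6264, 0.2, 0.1053]
eef_rot: [179.8, 0.3, 178.9]
contact_force: [-0.1, 1.0, -0.5]
gripper_width: 0.0875
```

>>> {"api": "step_arm", "payload": {
  "deltas": [
    [0.003, -0.005, 0, 1, 0, 4, 1],
    [0, 0, 0, 0, 0, 0, 1],
    [0, 0, 0, 0, 0, 0, 1]
  ]
}}

```text
time_s: 3.7
tcp_pos: [0.6254, 0.1999, 0.1012]
eef_rot: [180.0, 0.7, 178.9]
contact_force: [0.4, -0.3, 0.1]
gripper_width: 0.0875
```

>>> {"api": "step_arm", "payload": {
  "deltas": [
    [0, 0.012, 0, 0, 0, 0, 1],
    [0, 0, 0, 0, 0, 0, 0],
    [0, 0, 0, 0, 0, 0, -1],
    [0, 0, 0, 0, 0, 0, -1],
    [0, 0, 0, 0, 0, 0, -1],
    [0, 0, 0, 0, 0, 0, -1],
    [0, 0, 0, 0, 0, 0, -1],
    [0, 0, 0, 0, 0, 0, -1]
  ],
  "squeeze": 25
}}

```text
time_s: 4.5
tcp_pos: [0.6256, 0.2003, 0.1014]
eef_rot: [179.9, -0.1, 178.9]
contact_force: [1.0, -0.1, -0.9]
gripper_width: 0.037
```

```bash
python3 - <<'E'
from h import *
st();snap('wrist','w4');snap('scene','s4');crop('s4',370,120,530,240,5,'c6')
E
```

```text
4.5 [0.6256 0.2003 0.1014] [ 1.7994e+02 -7.0000e-02  1.7894e+02] [ 1.  -0.1 -0.9] 0.037
```

View pics/w4.png

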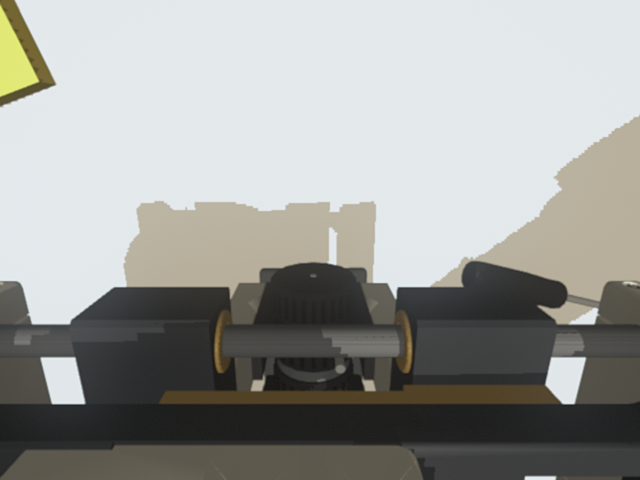

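View pics/c6.png

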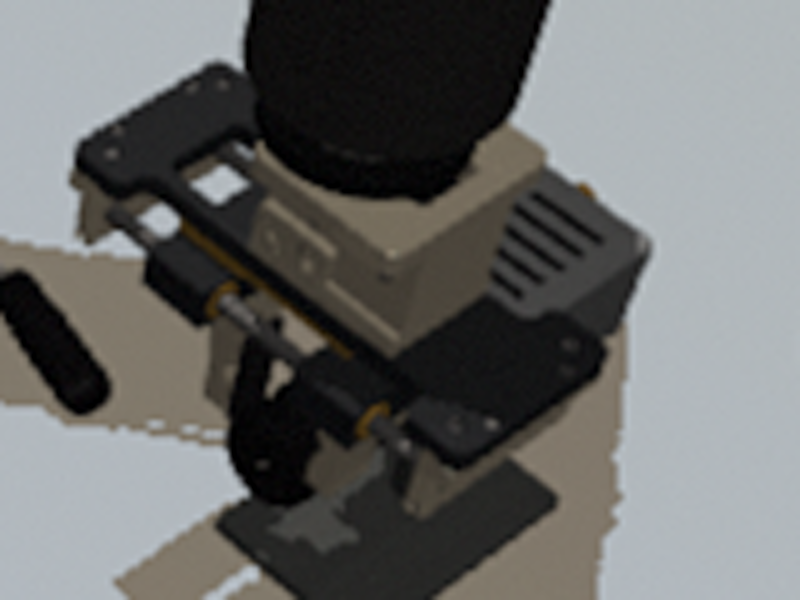

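>>> {"api": "step_arm", "payload": {
  "deltas": [
    [0, 0, 0, 0, 0, 0, -1],
    [0, 0, 0, 0, -3, 0, -1],
    [0, 0, 0, 0, -3, 0, -1],
    [0, 0, 0, 0, -3, 0, -1],
    [0, 0, 0, 0, -4, 0, -1],
    [0, 0, 0, 0, -4, 0, -1]
  ]
}}

```text
time_s: 5.2
tcp_pos: [0.6255, 0.1842, 0.1014]
eef_rot: [179.8, -0.0, 179.0]
contact_force: [-0.5, -0.3, 0.1]
gripper_width: 0.0363
```

```bash
python3 - <<'E'
from h import *
st();snap('wrist','w5')
E
```

```text
5.2 [0.6255 0.1842 0.1014] [ 1.798e+02 -1.000e-02  1.790e+02] [-0.5 -0.3  0.1] 0.0363
```

View pics/w5.png

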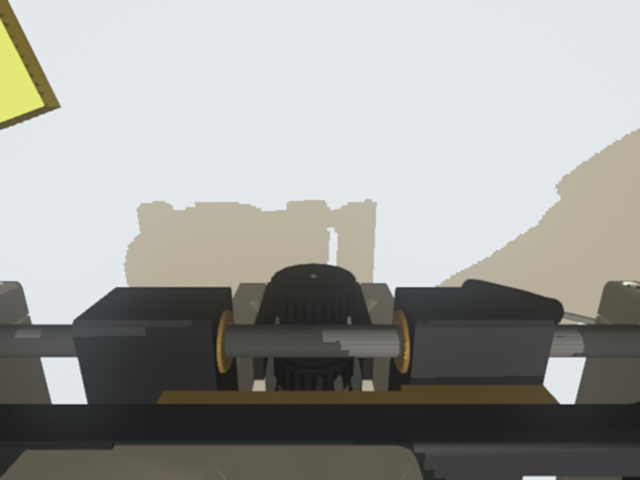

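>>> {"api": "step_arm", "payload": {
  "deltas": [
    [0, 0, 0, 0, -5, 0, -1],
    [0, 0, 0, 0, -6, 0, -1],
    [0, 0, 0, 0, -8, 0, -1],
    [0, 0, 0, 0, -10, 0, -1],
    [0, 0, 0, 0, -10, 0, -1],
    [0, 0, 0, 0, 0, 0, -1]
  ]
}}

```text
time_s: 5.85
tcp_pos: [0.6241, 0.1389, 0.1011]
eef_rot: [179.9, -0.1, 178.9]
contact_force: [0.1, 0.4, -0.9]
gripper_width: 0.0363
```

```bash
python3 - <<'E'
from h import *
st();snap('wrist','w6');snap('scene','s6');crop('s6',340,130,500,250,5,'c7')
E
```

```text
5.85 [0.6241 0.1389 0.1011] [ 1.7991e+02 -9.0000e-02  1.7890e+02] [ 0.1  0.4 -0.9] 0.0363
```

View pics/w6.png

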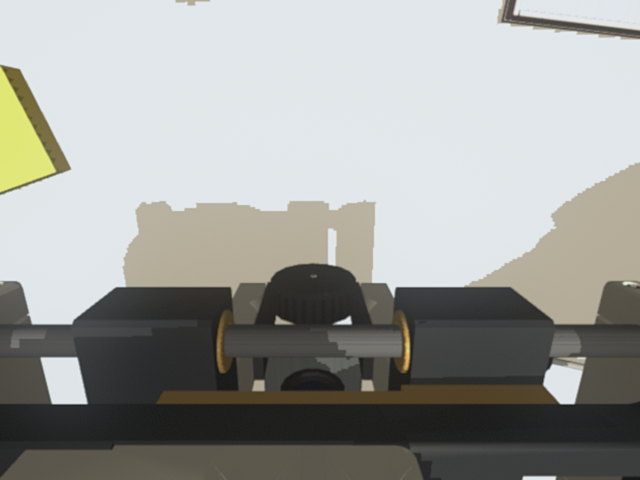

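View pics/c7.png

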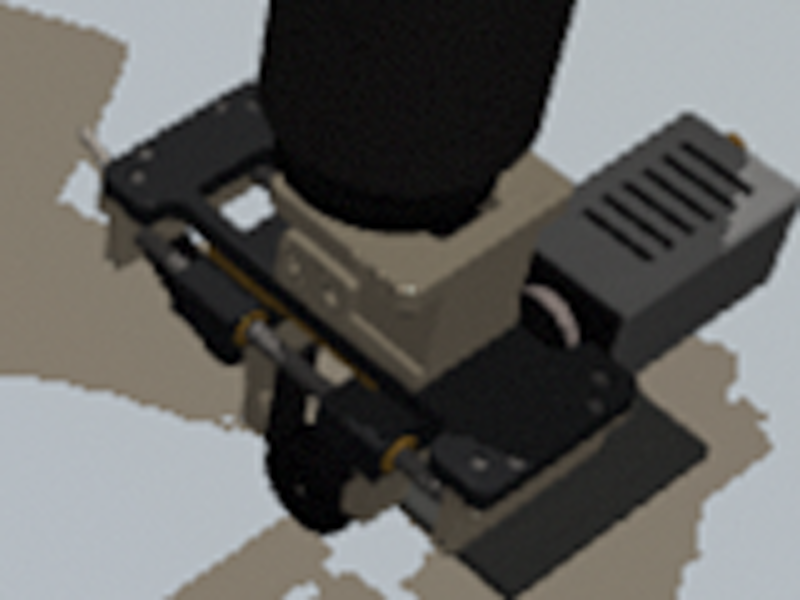

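```bash
python3 - <<'E'
from h import *
Rt=R.from_euler('xyz',[180,0,178.9],degrees=True)*R.from_rotvec([np.radians(32),0,0])
print(Rt.as_euler('xyz',degrees=True), Rt.as_matrix()[:,2])
plan([.43,-.10,.15],Rt.as_euler('xyz',degrees=True),10,-1.)
E
```

```text
[-148.     0.   178.9] [-0.01017309 -0.52982161 -0.8480481 ]
rows 10 step mm 31.260572046642388 deg 3.210238546937986
[[0.056, -0.0, 0.0, 19.0, -24.3, -4.9, -1.0], [0.056, -0.0, 0.0, 19.0, -24.6, -3.5, -1.0], [0.056, -0.0, 0.0, 19.0, -24.7, -2.2, -1.0], [0.056, -0.0, 0.0, 19.0, -24.8, -0.8, -1.0], [0.056, -0.0, 0.0, 19.0, -24.8, 0.6, -1.0], [0.056, -0.0, 0.0, 19.0, -24.8, 2.0, -1.0], [0.056, -0.0, 0.0, 19.0, -24.6, 3.4, -1.0], [0.056, -0.0, 0.0, 19.0, -24.4, 4.8, -1.0], [0.056, -0.0, 0.0, 19.0, -24.1, 6.1, -1.0], [0.056, -0.0, 0.0, 19.0, -23.7, 7.5, -1.0]]
```

>>> {"api": "step_arm", "payload": {
  "deltas": [
    [0.05, 0, 0, 15, -24, -12, -1],
    [0.056, 0, 0, 19, -24, -10, -1],
    [0.056, 0, 0, 19, -25, -5, -1],
    [0.056, 0, 0, 19, -25, 0, -1],
    [0.056, 0, 0, 19, -25, 1, -1],
    [0.056, 0, 0, 19, -25, 2, -1],
    [0.056, 0, 0, 19, -25, 3, -1],
    [0.056, 0, 0, 19, -24, 5, -1],
    [0.05, 0, 0, 17, -22, 6, -1],
    [0, 0, 0, 0, 0, 0, -1]
  ]
}}

```text
time_s: 6.95
tcp_pos: [0.4518, -0.0786, 0.1627]
eef_rot: [-150.9, 0.2, 179.1]
contact_force: [0.3, 0.5, 0.1]
gripper_width: 0.0359
```

```bash
python3 - <<'E'
from h import *
st();plan([.43,-.10,.05],[-148,0,178.9],5,-1.)
E
```

```text
6.95 [ 0.4518 -0.0786  0.1627] [-150.91    0.24  179.12] [0.3 0.5 0.1] 0.0359
rows 5 step mm 23.34318974703877 deg 0.5847603551438664
[[0.01, 0.001, 0.0, 4.4, 7.2, 21.8, -1.0], [0.01, 0.001, 0.0, 4.4, 7.4, 21.7, -1.0], [0.01, 0.001, 0.0, 4.3, 7.6, 21.6, -1.0], [0.01, 0.001, 0.0, 4.3, 7.8, 21.6, -1.0], [0.01, 0.001, 0.0, 4.3, 8.0, 21.5, -1.0]]
```

>>> {"api": "step_arm", "payload": {
  "deltas": [
    [0.01, 0, 0, 4, 7, 22, -1],
    [0.01, 0, 0, 4, 7, 22, -1],
    [0.01, 0, 0, 4, 8, 22, -1],
    [0.01, 0, 0, 4, 8, 22, -1],
    [0.005, 0, 0, 3, 6, 15, -1],
    [0, 0, 0, 0, 0, 0, -1]
  ]
}}

```text
time_s: 7.55
tcp_pos: [0.4384, -0.0933, 0.0534]
eef_rot: [-148.8, 0.8, 179.4]
contact_force: [0.5, 0.3, 0.3]
gripper_width: 0.0362
```

```bash
python3 - <<'E'
from h import *
st();plan([.43,-.10,.0125],[-148,0,178.9],5,-1.)
E
```

```text
7.55 [ 0.4384 -0.0933  0.0534] [-148.81    0.75  179.4 ] [0.5 0.3 0.3] 0.0362
rows 5 step mm 8.448391766361407 deg 0.24354983612777964
[[0.003, 0.003, 0.0, 1.8, 3.1, 7.7, -1.0], [0.003, 0.003, 0.0, 1.7, 3.1, 7.7, -1.0], [0.003, 0.003, 0.0, 1.7, 3.1, 7.7, -1.0], [0.003, 0.003, 0.0, 1.7, 3.1, 7.7, -1.0], [0.003, 0.003, 0.0, 1.7, 3.1, 7.7, -1.0]]
```

>>> {"api": "step_arm", "payload": {
  "deltas": [
    [0.003, 0, 0, 3, 4, 7, -1],
    [0.003, 0, 0, 3, 4, 7, -1],
    [0.003, 0.003, 0, 2, 3, 7, -1],
    [0.003, 0.005, 0, 1, 2, 5, -1],
    [0, 0, 0, 0, 0, 0, -1],
    [0, 0, 0, 0, 0, 0, -1]
  ]
}}

```text
time_s: 8.15
tcp_pos: [0.4324, -0.0933, 0.0237]
eef_rot: [-148.3, 0.6, 179.2]
contact_force: [0.0, 0.1, 0.2]
gripper_width: 0.0362
```

```bash
python3 - <<'E'
from h import *
st();plan([.429,-.10,.0125],[-148,0,178.9],2,-1.); snap('scene','s8');crop('s8',200,180,340,300,5,'c8')
E
```

```text
8.15 [ 0.4324 -0.0933  0.0237] [-148.26    0.57  179.22] [0.  0.1 0.2] 0.0362
rows 2 step mm 6.75974929121011 deg 0.3529263022140379
[[0.002, 0.006, -0.0, 1.7, 0.1, 6.5, -1.0], [0.002, 0.006, -0.0, 1.7, 0.1, 6.6, -1.0]]
```

View pics/c8.png

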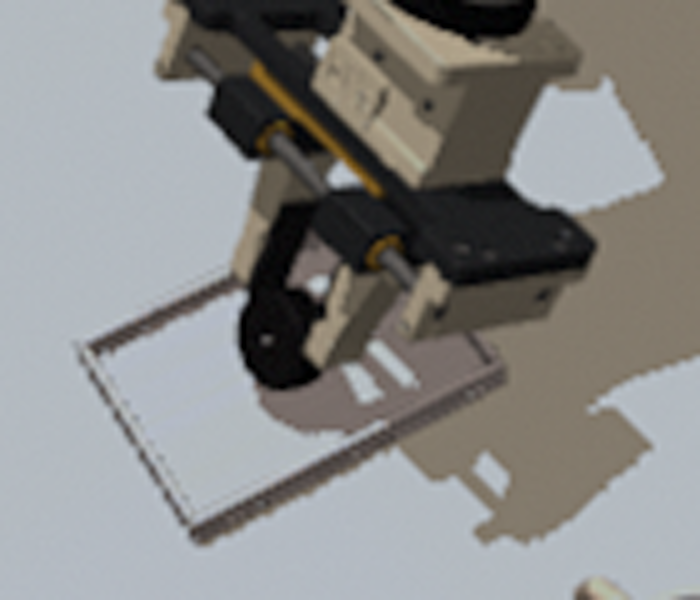

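>>> {"api": "step_arm", "payload": {
  "deltas": [
    [0, 0.006, 0, 2, 1, 6, -1],
    [0, 0.004, 0, 1, 0, 4, -1],
    [0, 0, 0, 0, 0, 1, -1],
    [0, 0, 0, 0, 0, 0, -1]
  ]
}}

```text
time_s: 8.6
tcp_pos: [0.4296, -0.0983, 0.0134]
eef_rot: [-148.3, 0.1, 178.9]
contact_force: [0.4, -0.0, -0.3]
gripper_width: 0.0363
```

>>> {"api": "step_arm", "payload": {
  "deltas": [
    [0, 0, 0, 0, 0, 1.5, -1],
    [0, 0, 0, 0, 0, 0, -0.1],
    [0, 0, 0, 0, 0, 0, -0.05],
    [0, 0, 0, 0, 0, 0, 0],
    [0, 0, 0, 0, 0, 0, 0],
    [0, 0, 0, 0, 0, 0, 0]
  ]
}}

```text
time_s: 9.2
tcp_pos: [0.4298, -0.0991, 0.0123]
eef_rot: [-148.3, 0.1, 178.9]
contact_force: [1.0, -0.5, 0.4]
gripper_width: 0.0441
```

```bash
python3 - <<'E'
from h import *
st(); snap('scene','s9');crop('s9',200,180,340,300,5,'c9')
E
```

```text
9.2 [ 0.4298 -0.0991  0.0123] [-1.4833e+02  1.5000e-01  1.7888e+02] [ 1.  -0.5  0.4] 0.0441
```

View pics/c9.png

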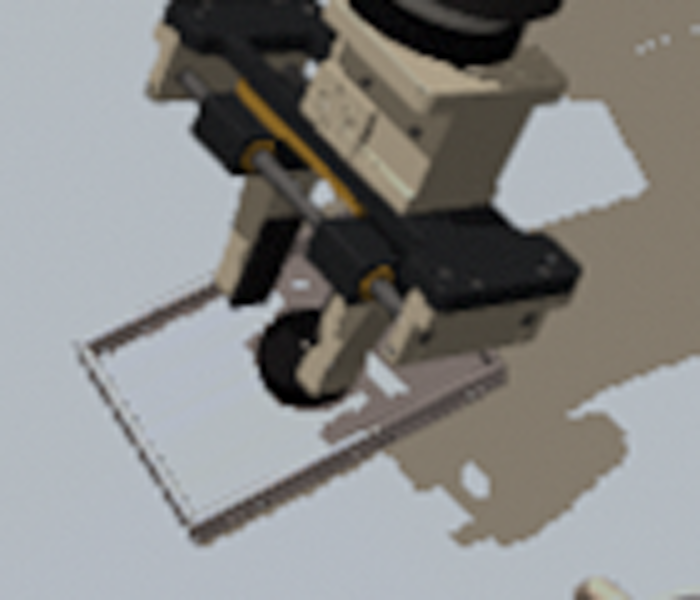

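>>> {"api": "step_arm", "payload": {
  "deltas": [
    [0, 0, 0, 0, 0, -8, 0],
    [0, 0, 0, 0, 0, -12, 0],
    [0, 0, 0, 0, 0, -20, 0],
    [0, 0, 0, 0, 0, -30, 0.3],
    [0, 0, 0, 0, 0, -35, 1],
    [0, 0, 0, 0, 0, -35, 1],
    [0, 0, 0, 0, 0, -30, 1],
    [0, 0, 0, 0, 0, 0, 1]
  ]
}}

```text
time_s: 10.05
tcp_pos: [0.4281, -0.0042, 0.1643]
eef_rot: [-148.5, -0.3, 178.9]
contact_force: [0.0, 0.3, -0.5]
gripper_width: 0.0782
```

```bash
python3 - <<'E'
from h import *
st(); snap('scene','s10');crop('s10',200,180,340,300,5,'c10');snap('wrist','w10')
E
```

```text
10.05 [ 0.4281 -0.0042  0.1643] [-148.55   -0.3   178.88] [ 0.   0.3 -0.5] 0.0782
```

View pics/c10.png

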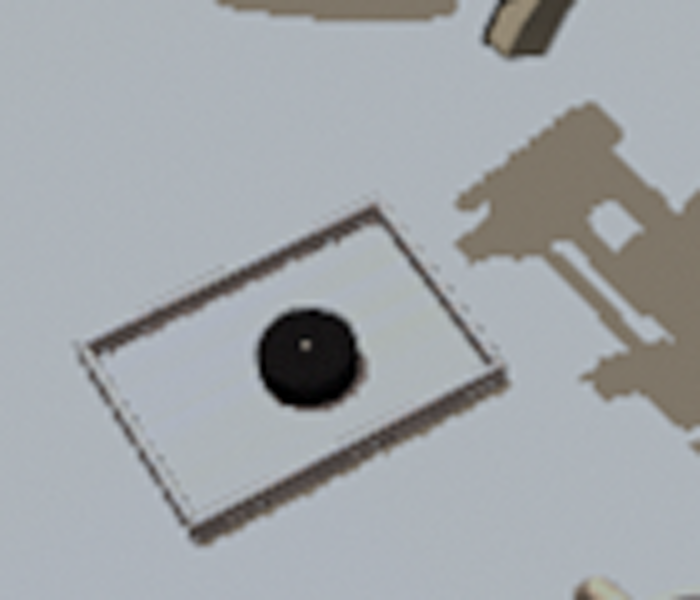

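View pics/w10.png

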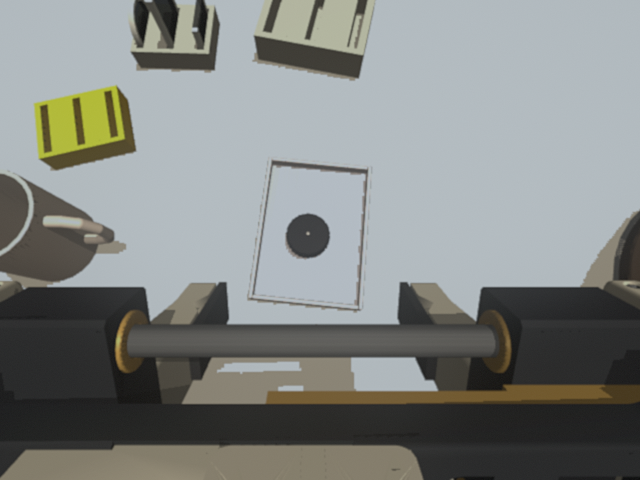

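The cap lies flat in the tray, at about (307,235) in the wrist view. Next is the tall filter.

```bash
python3 - <<'E'
from h import *
plan([.58,-.32,.21],[180,0,91],14)
E
```

```text
rows 14 step mm 25.165920233998726 deg 6.594736009009745
[[-0.032, 0.03, 0.107, -11.4, -20.7, 8.6, 1.0], [-0.032, 0.03, 0.107, -13.8, -19.6, 7.6, 1.0], [-0.032, 0.03, 0.107, -16.0, -18.3, 6.5, 1.0], [-0.032, 0.03, 0.107, -18.1, -16.6, 5.5, 1.0], [-0.032, 0.03, 0.107, -19.9, -14.8, 4.4, 1.0], [-0.032, 0.03, 0.107, -21.5, -12.7, 3.4, 1.0], [-0.032, 0.03, 0.107, -22.8, -10.4, 2.3, 1.0], [-0.032, 0.03, 0.107, -23.8, -8.0, 1.4, 1.0], [-0.032, 0.03, 0.107, -24.6, -5.4, 0.4, 1.0], [-0.032, 0.03, 0.107, -25.0, -2.8, -0.4, 1.0]]
[[-0.032, 0.03, 0.107, -25.1, -0.1, -1.2, 1.0], [-0.032, 0.03, 0.107, -25.0, 2.7, -1.9, 1.0], [-0.032, 0.03, 0.107, -24.5, 5.4, -2.5, 1.0], [-0.032, 0.03, 0.107, -23.7, 8.0, -3.0, 1.0]]
```

>>> {"api": "step_arm", "payload": {
  "deltas": [
    [-0.032, 0.03, 0.107, -11, -21, 8, 1],
    [-0.032, 0.03, 0.107, -14, -20, 7, 1],
    [-0.032, 0.03, 0.107, -16, -18, 6, 1],
    [-0.032, 0.03, 0.107, -18, -17, 5, 1],
    [-0.032, 0.03, 0.107, -20, -15, 4, 1],
    [-0.032, 0.03, 0.107, -21, -13, 3, 1],
    [-0.032, 0.03, 0.107, -23, -10, 2, 1],
    [-0.032, 0.03, 0.107, -24, -8, 1, 1],
    [-0.032, 0.03, 0.107, -25, -5, 0, 1],
    [-0.032, 0.03, 0.107, -25, -3, 0, 1]
  ]
}}

```text
time_s: 11.15
tcp_pos: [0.5262, -0.2413, 0.1883]
eef_rot: [-171.2, 4.2, 113.5]
contact_force: [0.9, -0.1, 0.6]
gripper_width: 0.0877
```

```bash
python3 - <<'E'
from h import *
st();plan([.58,-.32,.21],[180,0,91],5)
E
```

```text
11.15 [ 0.5262 -0.2413  0.1883] [-171.19    4.17  113.53] [ 0.9 -0.1  0.6] 0.0877
rows 5 step mm 19.559151469874724 deg 4.845747902352904
[[-0.027, 0.02, 0.077, -19.0, 3.1, -3.5, 1.0], [-0.027, 0.02, 0.077, -18.6, 4.6, -3.7, 1.0], [-0.027, 0.02, 0.077, -18.1, 6.2, -4.0, 1.0], [-0.027, 0.02, 0.077, -17.5, 7.7, -4.1, 1.0], [-0.027, 0.02, 0.077, -16.8, 9.1, -4.3, 1.0]]
```

>>> {"api": "step_arm", "payload": {
  "deltas": [
    [-0.027, 0.02, 0.077, -16, 4, -4, 1],
    [-0.027, 0.02, 0.077, -18, 5, -4, 1],
    [-0.027, 0.02, 0.077, -17, 6, -4, 1],
    [-0.027, 0.02, 0.077, -16, 8, -4, 1],
    [-0.02, 0.02, 0.05, -10, 8, -2, 1],
    [0, 0, 0, 0, 0, 0, 1],
    [0, 0, 0, 0, 0, 0, 1]
  ]
}}

```text
time_s: 11.85
tcp_pos: [0.5706, -0.3151, 0.196]
eef_rot: [-178.8, -0.6, 90.9]
contact_force: [-0.6, 0.9, 0.1]
gripper_width: 0.0874
```

```bash
python3 - <<'E'
from h import *
st();plan([.58,-.32,.21],[180,0,91],2);snap('wrist','w11')
E
```

```text
11.85 [ 0.5706 -0.3151  0.196 ] [-178.79   -0.6    90.95] [-0.6  0.9  0.1] 0.0874
rows 2 step mm 8.778622564893244 deg 0.6782818481406664
[[-0.011, -0.005, -0.0, -2.4, 4.5, -7.1, 1.0], [-0.011, -0.005, -0.0, -2.5, 4.6, -7.1, 1.0]]
```

View pics/w11.png

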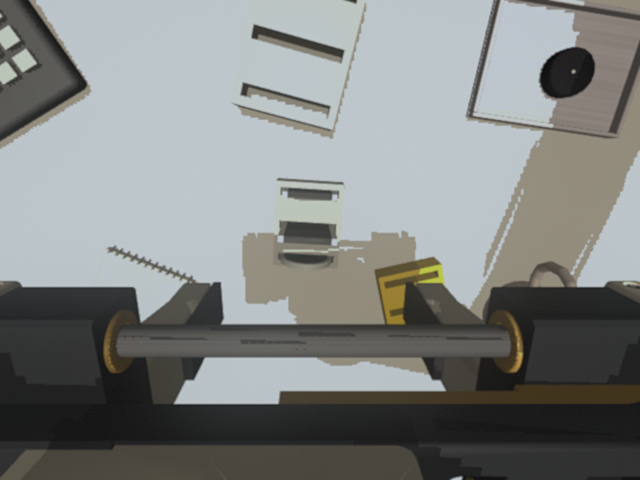

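>>> {"api": "step_arm", "payload": {
  "deltas": [
    [-0.02, -0.01, 0, -2, 5, 0, 1],
    [0, 0, 0, -1, 3, 0, 1],
    [0, 0, 0, 0, 0, 0, 1],
    [0, 0, 0, 0, 0, 0, 1]
  ]
}}

```text
time_s: 12.3
tcp_pos: [0.5784, -0.3156, 0.1948]
eef_rot: [-179.9, 0.0, 91.2]
contact_force: [-0.8, -0.1, 0.9]
gripper_width: 0.0875
```

```bash
python3 - <<'E'
from h import *
st();snap('wrist','w12');crop('w12',250,160,370,280,6,'c12')
E
```

```text
12.3 [ 0.5784 -0.3156  0.1948] [-1.7988e+02  1.0000e-02  9.1230e+01] [-0.8 -0.1  0.9] 0.0875
```

View pics/c12.png

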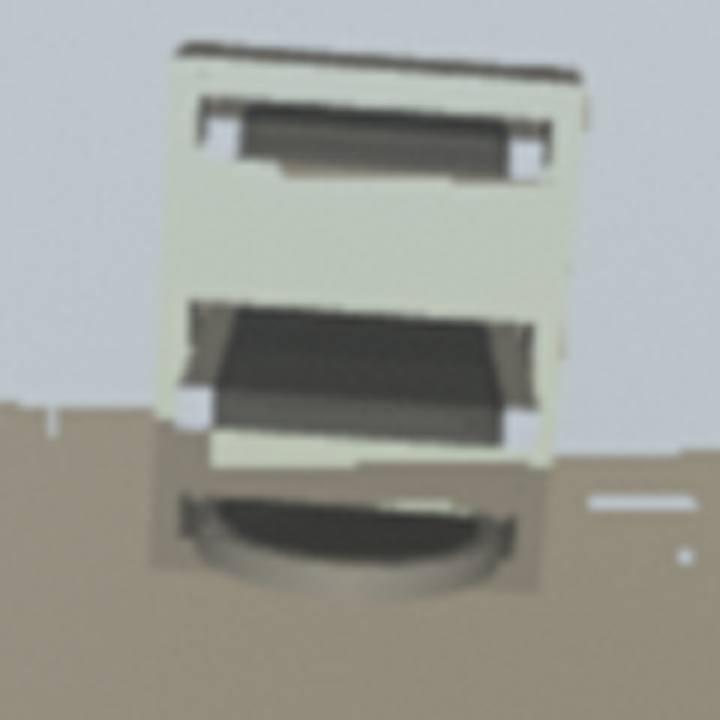

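```bash
python3 - <<'E'
from h import *
d=L('w12')
P=lambda u,v,z:onz(d,250+u/6,160+v/6,z)
c=[P(177,387,.082),P(175,429,.082),P(540,410,.082),P(538,451,.082)]
for x in c: print(x.round(4))
m=np.mean(c,0); e=(c[0]+c[1]-c[2]-c[3])/2; print('mid',m.round(4),'width',np.linalg.norm(e),'yaw edge',np.degrees(np.arctan2(e[1],e[0])))
b=[P(177,58,.026),P(580,85,.026)]; print(b, np.degrees(np.arctan2(*(b[0]-b[1])[[1,0]])))
b=[P(191,300,.026),P(533,322,.026)]; print(np.degrees(np.arctan2(*(b[0]-b[1])[[1,0]])),(b[0]+b[1])/2)
E
```

```text
[ 0.576  -0.3433  0.082 ]
[ 0.5823 -0.3437  0.082 ]
[ 0.5783 -0.2913  0.082 ]
[ 0.5844 -0.2913  0.082 ]
mid [ 0.5802 -0.3174  0.082 ] width 0.05227459470052803 yaw edge -92.43397815977659
[array([ 0.53498605, -0.34814271,  0.026     ]), array([ 0.53791771, -0.28241999,  0.026     ])] -92.55407321287369
-92.51846980598744 [ 0.57625711 -0.31720805  0.026     ]
```

>>> {"api": "step_arm", "payload": {
  "deltas": [
    [0, 0, 0.03, -1, 1, 12, 1],
    [0, 0, 0.03, -1, 1, 25, 1],
    [0, 0, 0.005, 0, 0, 30, 1],
    [0, 0, 0, 0, 0, 30, 1],
    [0, 0, 0, 0, 0, 20, 1],
    [0, 0, 0, 0, 0, 10, 1],
    [0, 0, 0, 0, 0, 0, 1],
    [0, 0, 0, 0, 0, 0, 1]
  ]
}}

```text
time_s: 13.15
tcp_pos: [0.5806, -0.3174, 0.0608]
eef_rot: [-180.0, 0.0, 86.9]
contact_force: [-0.1, -0.2, 0.8]
gripper_width: 0.0876
```

```bash
python3 - <<'E'
from h import *
st();plan([.5802,-.3174,.037],[180,0,87.5],3);snap('wrist','w13');crop('w13',220,160,420,310,4,'c13')
E
```

```text
13.15 [ 0.5806 -0.3174  0.0608] [-1.7996e+02  3.0000e-02  8.6860e+01] [-0.1 -0.2  0.8] 0.0876
rows 3 step mm 7.943082064683448 deg 0.21239876879097097
[[-0.0, 0.0, -0.004, -0.0, -0.1, 7.9, 1.0], [-0.0, 0.0, -0.004, -0.0, -0.1, 7.9, 1.0], [-0.0, 0.0, -0.004, -0.0, -0.1, 7.9, 1.0]]
```

View pics/c13.png

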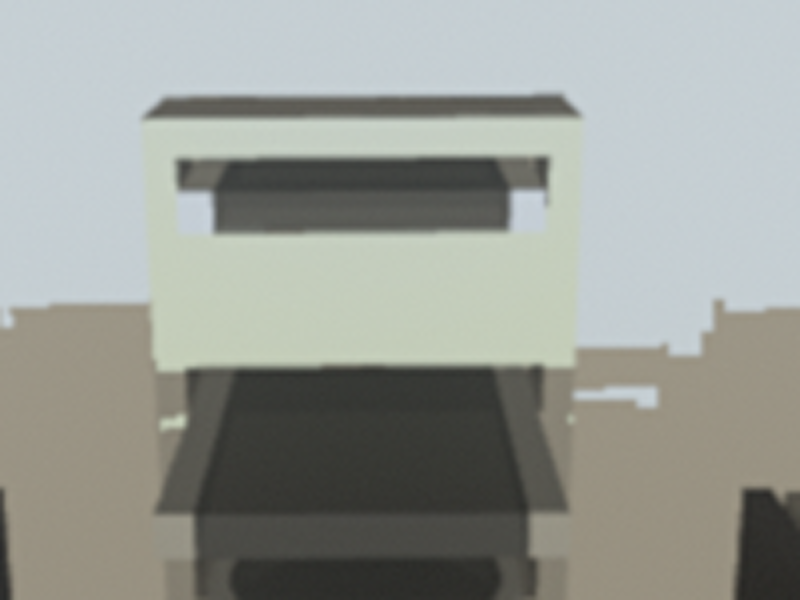

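>>> {"api": "step_arm", "payload": {
  "deltas": [
    [0, 0, -0.005, 0, 0, 8, 1],
    [0, 0, -0.004, 0, 0, 8, 1],
    [0, 0, 0, 0, 0, 6, 1],
    [0, 0, 0, 0, 0, 0, 1],
    [0, 0, 0, 0, 0, 0, 1]
  ]
}}

```text
time_s: 13.7
tcp_pos: [0.5827, -0.3179, 0.0403]
eef_rot: [179.7, 0.1, 87.4]
contact_force: [0.6, 0.2, -0.4]
gripper_width: 0.0878
```

```bash
python3 - <<'E'
from h import *
st();snap('wrist','w14')
d=L('w14')
E
```

```text
13.7 [ 0.5827 -0.3179  0.0403] [1.7973e+02 9.0000e-02 8.7430e+01] [ 0.6  0.2 -0.4] 0.0878
```

View pics/w14.png

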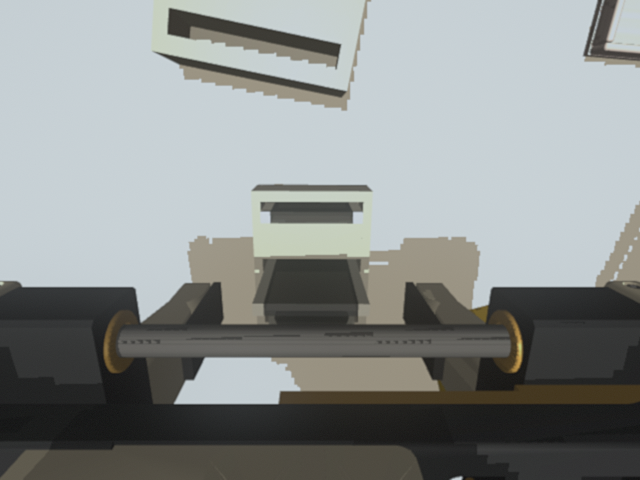

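>>> {"api": "step_arm", "payload": {
  "deltas": [
    [0.004, 0, 0, 0, -2.5, 3, 1],
    [0, 0, 0, 0, 0, 0, 1],
    [0, 0, 0, 0, 0, 0, 0.5],
    [0, 0, 0, 0, 0, 0, -1],
    [0, 0, 0, 0, 0, 0, -1],
    [0, 0, 0, 0, 0, 0, -1],
    [0, 0, 0, 0, 0, 0, -1],
    [0, 0, 0, 0, 0, 0, -1]
  ],
  "squeeze": 20
}}

```text
time_s: 14.55
tcp_pos: [0.5804, -0.3179, 0.0379]
eef_rot: [179.9, 0.1, 87.4]
contact_force: [0.7, -1.7, 0.1]
gripper_width: 0.0513
```

```bash
python3 - <<'E'
from h import *
st();snap('wrist','w15');crop('w15',200,160,440,340,3,'c15')
E
```

```text
14.55 [ 0.5804 -0.3179  0.0379] [1.799e+02 1.100e-01 8.742e+01] [ 0.7 -1.7  0.1] 0.0513
```

View pics/c15.png

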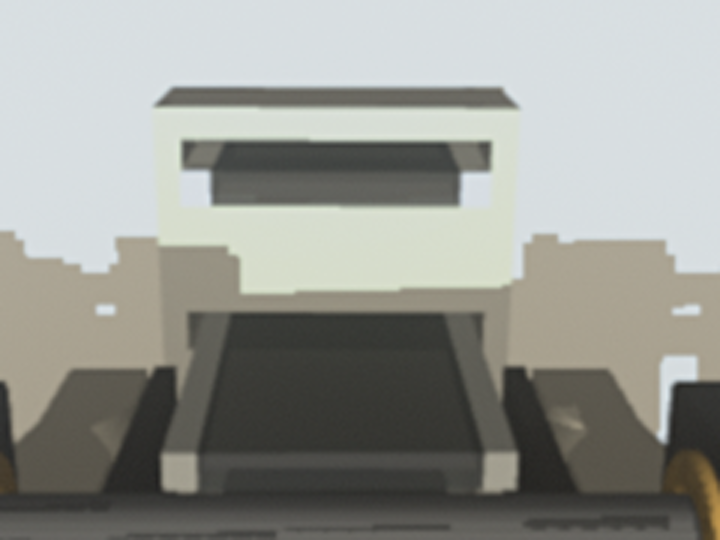

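>>> {"api": "step_arm", "payload": {
  "deltas": [
    [0, 0, 0, 0, 0, -2, -1],
    [0, 0, 0, 0, 0, -3, -1],
    [0, 0, 0, 0, 0, -4, -1],
    [0, 0, 0, 0, 0, -6, -1],
    [0, 0, 0, 0, 0, -8, -1],
    [0, 0, 0, 0, 0, -10, -1],
    [0, 0, 0, 0, 0, -15, -1],
    [0, 0, 0, 0, 0, -20, -1],
    [0, 0, 0, 0, 0, -20, -1],
    [0, 0, 0, 0, 0, -15, -1]
  ]
}}

```text
time_s: 15.6
tcp_pos: [0.5791, -0.3174, 0.1471]
eef_rot: [-180.0, 0.1, 87.4]
contact_force: [-0.0, -0.6, -0.3]
gripper_width: 0.052
```

```bash
python3 - <<'E'
from h import *
st();snap('wrist','w16');snap('scene','s16');crop('s16',120,240,320,440,4,'c16')
E
```

```text
15.6 [ 0.5791 -0.3174  0.1471] [-1.7995e+02  7.0000e-02  8.7410e+01] [-0.  -0.6 -0.3] 0.052
```

View pics/w16.png

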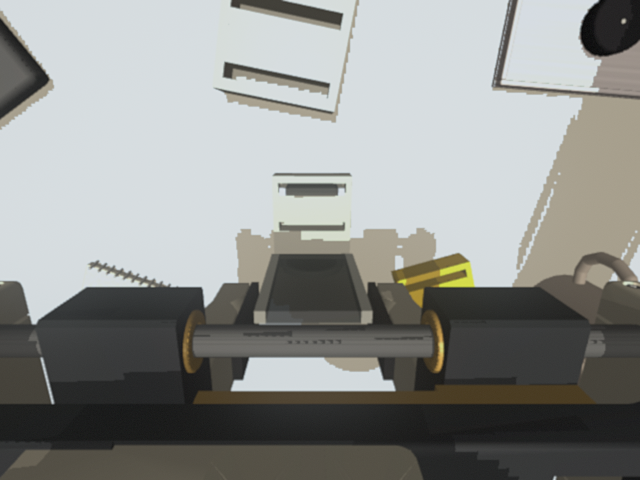

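View pics/c16.png

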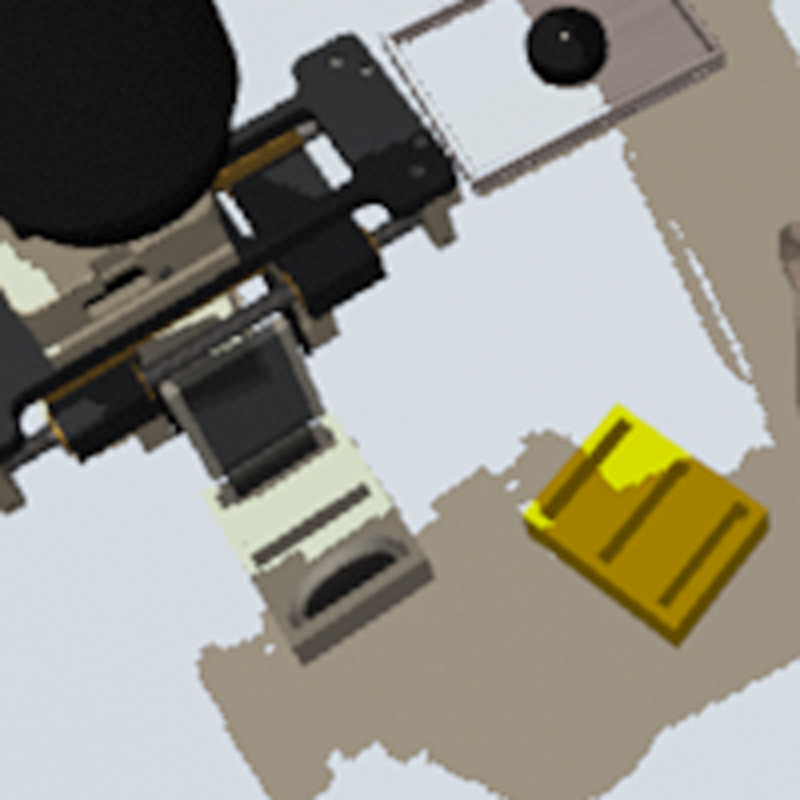

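```bash
python3 - <<'E'
from h import *
plan([.623,.09,.175],[180,0,178.9],16,-1.)
E
```

```text
rows 16 step mm 25.684143100046512 deg 5.716806250389868
[[0.0, 0.0, -0.1, 25.6, 1.5, -1.7, -1.0], [0.0, 0.0, -0.1, 25.3, 4.1, -1.7, -1.0], [0.0, 0.0, -0.1, 24.8, 6.6, -1.7, -1.0], [0.0, 0.0, -0.1, 24.0, 9.0, -1.7, -1.0], [0.0, 0.0, -0.1, 23.0, 11.3, -1.7, -1.0], [0.0, 0.0, -0.1, 21.7, 13.6, -1.7, -1.0], [0.0, 0.0, -0.1, 20.3, 15.7, -1.7, -1.0], [0.0, 0.0, -0.1, 18.6, 17.6, -1.7, -1.0], [0.0, 0.0, -0.1, 16.8, 19.4, -1.7, -1.0], [0.0, 0.0, -0.1, 14.8, 21.0, -1.7, -1.0]]
[[0.0, 0.0, -0.1, 12.6, 22.3, -1.7, -1.0], [0.0, 0.0, -0.1, 10.3, 23.5, -1.6, -1.0], [0.0, 0.0, -0.1, 7.9, 24.4, -1.6, -1.0], [0.0, 0.0, -0.1, 5.5, 25.0, -1.6, -1.0], [0.0, 0.0, -0.1, 2.9, 25.5, -1.6, -1.0], [0.0, 0.0, -0.1, 0.4, 25.6, -1.6, -1.0]]
```

>>> {"api": "step_arm", "payload": {
  "deltas": [
    [0, 0, -0.05, 10, 1, -5, -1],
    [0, 0, -0.1, 20, 3, -5, -1],
    [0, 0, -0.1, 25, 6, -5, -1],
    [0, 0, -0.1, 24, 8, -4, -1],
    [0, 0, -0.1, 23, 11, -3, -1],
    [0, 0, -0.1, 22, 13, -2, -1],
    [0, 0, -0.1, 21, 15, -2, -1],
    [0, 0, -0.1, 19, 17, -1, -1],
    [0, 0, -0.1, 17, 19, 0, -1],
    [0, 0, -0.1, 15, 21, 0, -1]
  ]
}}

```text
time_s: 16.7
tcp_pos: [0.6056, -0.0785, 0.1754]
eef_rot: [-180.0, 0.1, 143.6]
contact_force: [0.8, 0.3, -0.3]
gripper_width: 0.0514
```

```bash
python3 - <<'E'
from h import *
st();plan([.623,.09,.175],[180,0,178.9],8,-1.)
E
```

```text
16.7 [ 0.6056 -0.0785  0.1754] [-1.7998e+02  5.0000e-02  1.4359e+02] [ 0.8  0.3 -0.3] 0.0514
rows 8 step mm 21.173063063494208 deg 4.413563630586038
[[-0.0, 0.0, -0.077, 10.8, 18.2, 0.0, -1.0], [-0.0, 0.0, -0.077, 9.3, 19.0, 0.0, -1.0], [-0.0, 0.0, -0.077, 7.8, 19.7, 0.0, -1.0], [-0.0, 0.0, -0.077, 6.3, 20.2, 0.0, -1.0], [-0.0, 0.0, -0.077, 4.7, 20.6, 0.0, -1.0], [-0.0, 0.0, -0.077, 3.1, 20.9, 0.0, -1.0], [-0.0, 0.0, -0.077, 1.5, 21.1, 0.0, -1.0], [-0.0, 0.0, -0.077, -0.1, 21.2, 0.0, -1.0]]
```

>>> {"api": "step_arm", "payload": {
  "deltas": [
    [0, 0, -0.077, 11, 18, 0, -1],
    [0, 0, -0.077, 9, 19, 0, -1],
    [0, 0, -0.077, 8, 20, 0, -1],
    [0, 0, -0.077, 6, 20, 0, -1],
    [0, 0, -0.077, 5, 20, 0, -1],
    [0, 0, -0.07, 3, 18, 0, -1],
    [0, 0, -0.05, 2, 12, 0, -1],
    [0, 0, 0, 0, 0, 0, -1],
    [0, 0, 0, 0, 0, 0, -1]
  ]
}}

```text
time_s: 17.6
tcp_pos: [0.6139, 0.0657, 0.1734]
eef_rot: [-180.0, -0.2, 174.1]
contact_force: [-0.6, 0.3, 0.1]
gripper_width: 0.0513
```

```bash
python3 - <<'E'
from h import *
st();plan([.623,.12,.115],[180,0,178.9],6,-1.);snap('wrist','w17');snap('scene','s17');crop('s17',330,120,490,240,5,'c17')
E
```

```text
17.6 [0.6139 0.0657 0.1734] [-179.97   -0.18  174.1 ] [-0.6  0.3  0.1] 0.0513
rows 6 step mm 13.382264537456052 deg 0.8011509650917237
[[-0.0, -0.001, -0.014, -0.6, 9.2, 9.7, -1.0], [-0.0, -0.001, -0.014, -0.7, 9.2, 9.7, -1.0], [-0.0, -0.001, -0.014, -0.8, 9.1, 9.7, -1.0], [-0.0, -0.001, -0.014, -1.0, 9.1, 9.7, -1.0], [-0.0, -0.001, -0.014, -1.1, 9.1, 9.7, -1.0], [-0.0, -0.001, -0.014, -1.2, 9.1, 9.7, -1.0]]
```

View pics/w17.png

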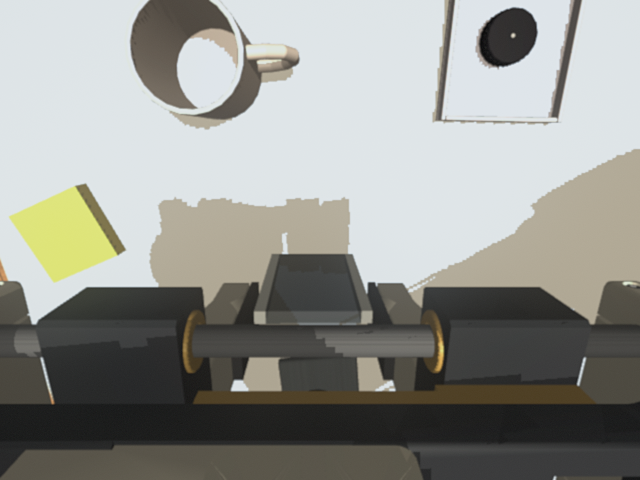

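View pics/c17.png

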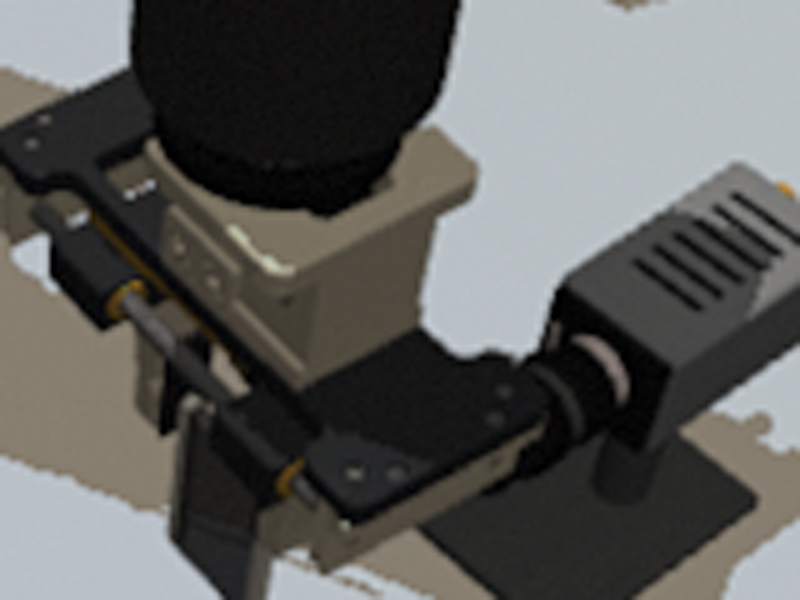

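>>> {"api": "step_arm", "payload": {
  "deltas": [
    [0, 0, -0.014, -1, 5, 6, -1],
    [0, 0, -0.014, -1, 9, 10, -1],
    [0, 0, -0.014, -1, 9, 10, -1],
    [0, 0, -0.014, -1, 9, 10, -1],
    [0, 0, -0.014, -1, 9, 10, -1],
    [0, 0, -0.014, -1, 8, 8, -1],
    [0, 0, 0, -1, 0, 0, -1],
    [0, 0, 0, 0, 0, 0, -1]
  ]
}}

```text
time_s: 18.5
tcp_pos: [0.6241, 0.1166, 0.1126]
eef_rot: [-179.9, -0.3, 179.1]
contact_force: [-0.8, 0.0, -0.3]
gripper_width: 0.0514
```

```bash
python3 - <<'E'
from h import *
st();plan([.6245,.16,.115],[180,0,178.9],6,-1.)
E
```

```text
18.5 [0.6241 0.1166 0.1126] [-179.91   -0.33  179.14] [-0.8  0.  -0.3] 0.0514
rows 6 step mm 7.2439421017859145 deg 0.06934543786629314
[[-0.0, -0.001, 0.001, 0.1, 7.2, -0.4, -1.0], [-0.0, -0.001, 0.001, 0.1, 7.2, -0.4, -1.0], [-0.0, -0.001, 0.001, 0.1, 7.2, -0.4, -1.0], [-0.0, -0.001, 0.001, 0.1, 7.2, -0.4, -1.0], [-0.0, -0.001, 0.001, 0.1, 7.2, -0.4, -1.0], [-0.0, -0.001, 0.001, 0.1, 7.2, -0.4, -1.0]]
```

>>> {"api": "step_arm", "payload": {
  "deltas": [
    [0, -0.005, 0.004, 0, 6, -2, -1],
    [0, 0, 0, 0, 7, -0.5, -1],
    [0, 0, 0, 0, 7, 0, -1],
    [0, 0, 0, 0, 7, 0, -1],
    [0, 0, 0, 0, 6, 0, -1],
    [0, 0, 0, 0, 4, 0, -1],
    [0, 0, 0, 0, 0, 0, -1],
    [0, 0, 0, 0, 0, 0, -1]
  ]
}}

```text
time_s: 19.3
tcp_pos: [0.6259, 0.1572, 0.1175]
eef_rot: [180.0, 0.2, 178.9]
contact_force: [-0.2, 0.2, -0.9]
gripper_width: 0.0515
```

```bash
python3 - <<'E'
from h import *
st();plan([.6245,.179,.115],[180,0,178.9],4,-1.);snap('wrist','w18');snap('top','t18');crop('t18',90,140,250,260,5,'c18t');snap('scene','s18');crop('s18',350,120,510,240,5,'c18')
E
```

```text
19.3 [0.6259 0.1572 0.1175] [1.8000e+02 1.6000e-01 1.7887e+02] [-0.2  0.2 -0.9] 0.0515
rows 4 step mm 5.488909074427375 deg 0.04110886450093078
[[0.0, 0.001, -0.0, 0.4, 5.4, 0.6, -1.0], [0.0, 0.001, -0.0, 0.4, 5.4, 0.6, -1.0], [0.0, 0.001, -0.0, 0.4, 5.4, 0.6, -1.0], [0.0, 0.001, -0.0, 0.4, 5.4, 0.6, -1.0]]
```

View pics/w18.png

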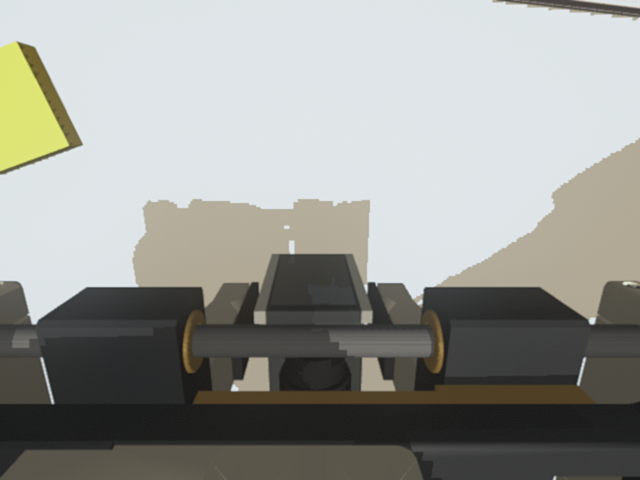

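View pics/c18t.png

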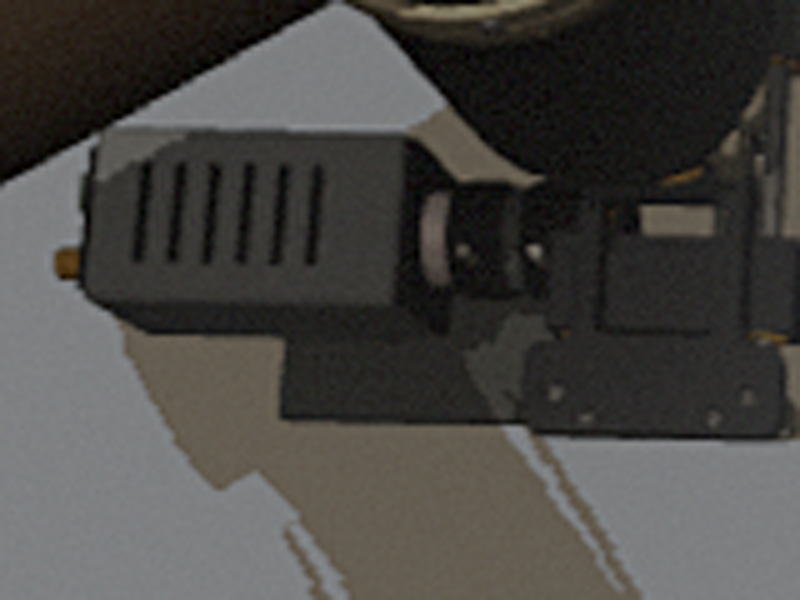

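View pics/c18.png

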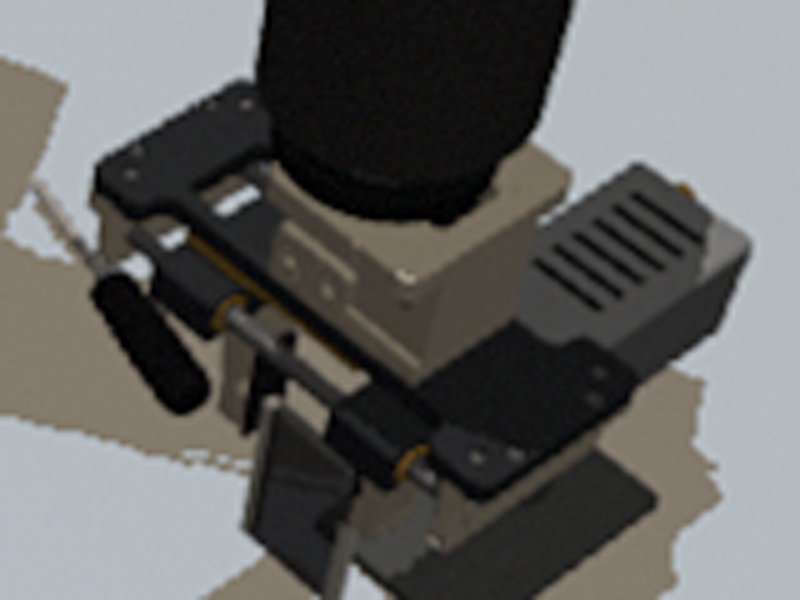

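```bash
python3 - <<'E'
from h import *
crop('w18',235,240,385,400,5,'c19')
E
```

```text
(no output)
```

View pics/c19.png

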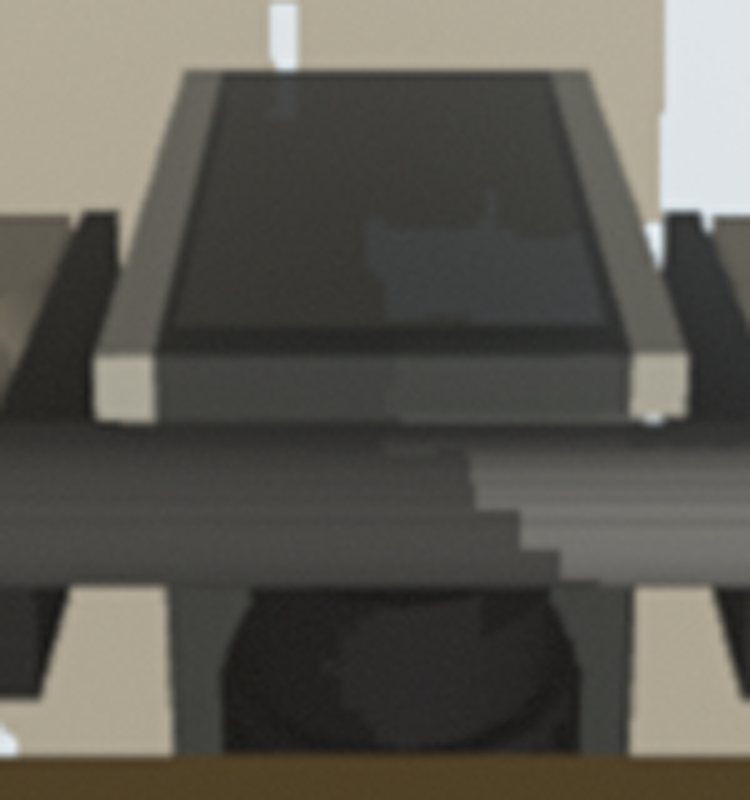

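```bash
python3 - <<'E'
from h import *
d=L('w18')
P=lambda u,v,z:onz(d,235+u/5,240+v/5,z)
s=r.get_state();st()
print('top',[P(u,v,.1616).round(4) for u,v in [(95,355),(688,355),(95,420),(688,420)]])
print('bottom',[P(u,v,.0836).round(4) for u,v in [(185,72),(588,72)]])
print('nose',P(222,680,.12),P(580,680,.12))
print('foot',P(175,740,.006),P(630,740,.006))
print(proj(d,[.625,.1975,.12]),proj(d,[.607,.1975,.12]),proj(d,[.643,.1975,.12]),proj(d,[.625,.1975,.138]),proj(d,[.625,.1975,.102]))
E
```

```text
19.45 [0.6258 0.1569 0.1175] [-1.8000e+02  1.6000e-01  1.7885e+02] [ 0.2  0.  -0.1] 0.0514
top [array([0.651 , 0.1554, 0.1616]), array([0.5988, 0.1563, 0.1616]), array([0.6514, 0.1618, 0.1616]), array([0.5986, 0.1627, 0.1616])]
bottom [array([0.6518, 0.1557, 0.0836]), array([0.5996, 0.1566, 0.0836])]
nose [0.64664187 0.22076509 0.12      ] [0.60349754 0.22151004 0.12      ]
foot [0.67112067 0.32112477 0.006     ] [0.58131787 0.32266163 0.006     ]
[314.58354711 341.57468167] [345.42983113 341.09579319] [283.78367044 342.05284967] [314.63567565 360.24857852] [314.53934378 325.73981549]
```

>>> {"api": "step_arm", "payload": {
  "deltas": [
    [0, 0.002, 0, 0.5, 4, 1, -1],
    [0, 0, 0, 0.5, 5, 1, -1],
    [0, 0, 0, 0, 5, 0.5, -1],
    [0, 0, 0, 0, 4, 0, -1],
    [0, 0, 0, 0, 0, 0, -1],
    [0, 0, 0, 0, 0, 0, -1]
  ]
}}

```text
time_s: 20.05
tcp_pos: [0.6252, 0.1762, 0.1146]
eef_rot: [-180.0, 0.0, 178.8]
contact_force: [0.1, 0.8, -0.3]
gripper_width: 0.0512
```

```bash
python3 - <<'E'
from h import *
st();plan([.625,.178,.115],[180,0,178.9],1,-1.)
E
```

```text
20.05 [0.6252 0.1762 0.1146] [-1.7999e+02  2.0000e-02  1.7882e+02] [ 0.1  0.8 -0.3] 0.0512
rows 1 step mm 1.8206445877966067 deg 0.08230967482228825
[[-0.0, 0.0, -0.001, 0.2, 1.8, -0.5, -1.0]]
```

>>> {"api": "step_arm", "payload": {
  "deltas": [
    [0, 0, -0.001, 0, 1.5, -0.4, -1],
    [0, 0, 0, 0, 0, 0, -1],
    [0, 0, 0, 0, 0, 0, -1],
    [0, 0, 0, 0, 0, 0, -1]
  ]
}}

```text
time_s: 20.45
tcp_pos: [0.6252, 0.1777, 0.1151]
eef_rot: [-180.0, 0.0, 178.9]
contact_force: [0.6, 0.0, -1.3]
gripper_width: 0.0515
```

```bash
python3 - <<'E'
from h import *
st();snap('wrist','w20');crop('w20',235,240,385,400,5,'c20');snap('scene','s20');crop('s20',350,120,510,240,5,'c20s');snap('top','t20');crop('t20',90,140,250,260,5,'c20t')
E
```

```text
20.45 [0.6252 0.1777 0.1151] [-1.7999e+02  2.0000e-02  1.7887e+02] [ 0.6  0.  -1.3] 0.0515
```

View pics/c20.png

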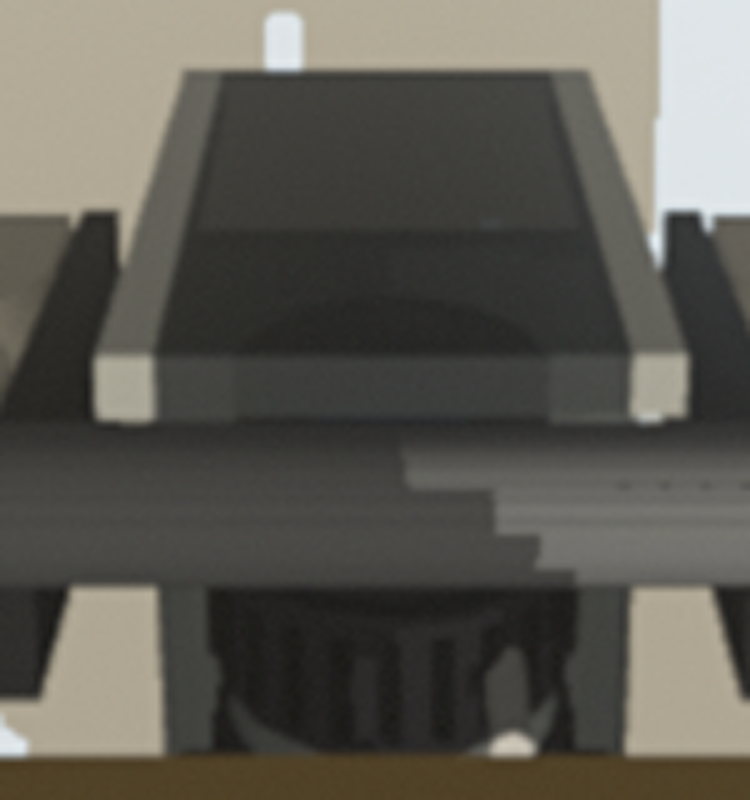

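View pics/c20s.png

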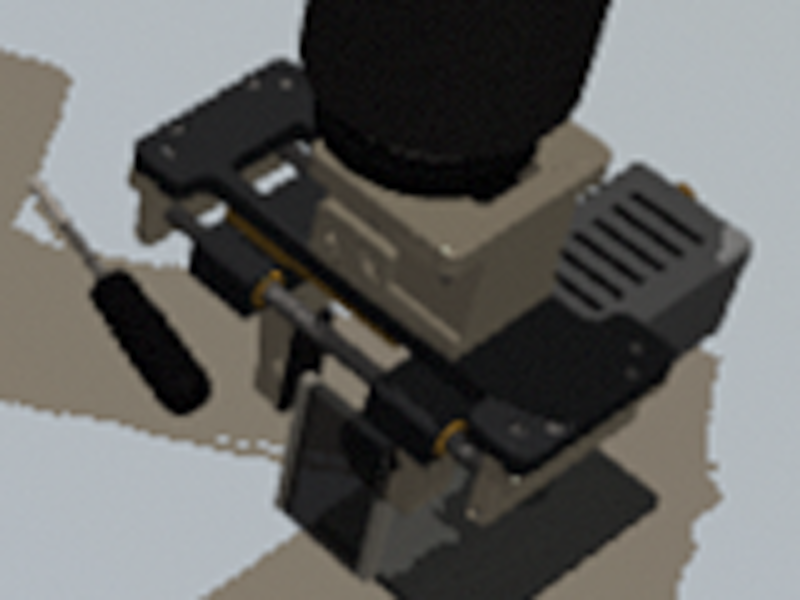

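View pics/s20.png

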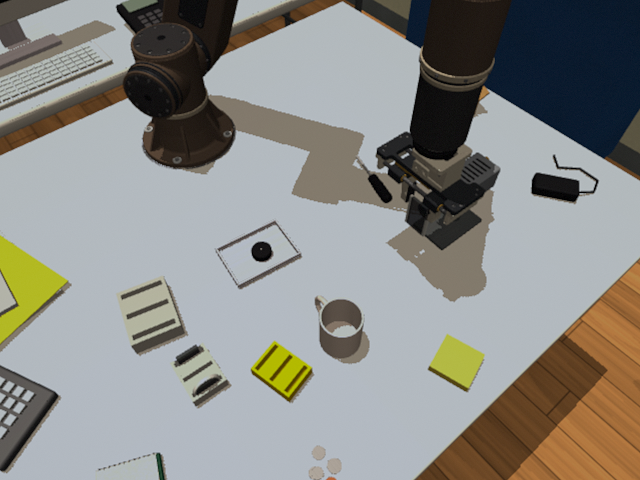

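```bash
python3 - <<'E'
from h import *
d=L('w20')
P=lambda u,v,z:onz(d,235+u/5,240+v/5,z).round(4)
print('rim bottom',P(395,297,.102))
print('filter back top edge',P(95,420,.159),P(688,420,.159),'front',P(95,355,.159),P(688,355,.159))
print('foot front through glass',P(180,233,.006),P(590,230,.006))
print('nose sides',P(240,340,.115),P(550,340,.115))
print('barrel',P(208,620,.12),P(580,620,.12))
st()
E
```

```text
rim bottom [0.6243 0.1985 0.102 ]
filter back top edge [0.6509 0.1823 0.159 ] [0.598  0.1833 0.159 ] front [0.6504 0.1758 0.159 ] [0.5982 0.1769 0.159 ]
foot front through glass [0.6631 0.2319 0.006 ] [0.5899 0.2327 0.006 ]
nose sides [0.6421 0.1972 0.115 ] [0.6065 0.1979 0.115 ]
barrel [0.6469 0.231  0.12  ] [0.6032 0.2318 0.12  ]
20.6 [0.6252 0.1777 0.115 ] [-1.7999e+02  2.0000e-02  1.7887e+02] [-0.3  0.3 -1.7] 0.0518
```

The rim is at y = 0.1985 and the filter's back face at 0.183, so the gap is about 15 mm. Sideways they agree to about 0.1 mm. The other filters, mug and screwdriver are where they were in the first picture, so I'm handing it in.

```bash
python3 - <<'E'
from h import *
print(r.close_job()); st()
E
```

```text
the job is handed in; nothing more can be done
None
the job is handed in; nothing more can be done
```

The cap is off and lying flat in the parts tray. The arm finished still holding the tall filter in front of the lens, and the job was handed in at about 20.6 s of the 61 s. I pulled the cap straight off along the lens axis. The filter came out of the small grey block held only by its two frosted side edges.

**Last checks (wrist camera):**
- **Gap:** about 15 mm between the lens rim and the filter's back face; the filter never touched the camera.
- **Centring:** filter and lens agree to about 0.1 mm sideways. The height comes from the arm pose, not a picture, and puts the filter's middle at 120 mm.
- **Square to the lens:** within about 0.2° of the measured camera angle, and upright.
- **Grip:** the opening held steady at about 52 mm.
- **Other items:** the other two filters, mug and screwdriver looked unmoved in the last scene picture.

**What disagreed:**
- The gripper read 36–37 mm while holding the 43 mm cap. I didn't find out why, but the cap came off and stayed held.
- Separate measurements of the lens front differed by 2–3 mm along the lens axis. The last one, seen through the filter glass, fitted the position I used to about 1 mm.

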